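Free the sprung drawer by pushing its catch through the release hole

TASK

The upper drawer of the green steel cabinet is locked by a spring catch inside, which can be reached only through the small ringed hole in the cabinet's top. Take the brass dowel from the wooden block, push the catch down through the hole with it until the drawer springs ajar, going gently by feel (over about 20 N bends the catch). Then pull the drawer right out to its stop, with the dowel stood back in its hole in the block, and leave everything else where it is.

Things in the scene. Friction and masses are not known exactly. Their poses are not given: they have to be found in the camera images.
- cabinet: green steel cabinet, fixed, 200 deep (its x) x 280 wide (y) x 160 high; origin at the centre of its underside, z up, front along its -x. Only its upper drawer opens. The catch's spring gives about 3.5 N at first touch and 2.5 N more per mm of push; after 3.5 to 4.5 mm (11 to 13 N) it lets go and the drawer springs out by itself about 30 mm. Over 22 N on cabinet or catch is damage
- release_hole (a point): centre of the mouth of the release hole in the cabinet's flat 4 mm thick top, at (-55, 100, 160) mm in the cabinet's frame and with its axes; ringed in yellow, round, 16 mm diameter, straight down. Below it is the catch's flat brass striker (20 mm diameter), whose depth differs from cabinet to cabinet: 5 to 31 mm below the cabinet's top. It springs back when let go
- drawer (a joint): opening of the upper drawer, m: 0 shut and caught, about 0.03 once the catch has let go, 0.09 at its stop (fully open). It slides straight out along the cabinet's -x with light friction and a damper (about 50 N per m/s) and stays where it is left
- drawer_handle (a point): middle of the drawer's dark steel bar handle, moving with the drawer: round, 11 mm thick, 110 mm long, along the cabinet's y, its centre line 45 mm in front of the drawer's front panel and 30 mm below the cabinet's top; at (-157, 0, 130) mm in the cabinet's frame when shut; axes as the cabinet's. Stems 45 mm either side of the middle
- block: light wooden tool block, fixed to the bench, 170 (its x) x 60 (its y) x 55 mm high; origin at the centre of its underside. Three round holes in a row in its top at x = -50, 0 and +50 mm, y = 0, 14 mm diameter with a 3 mm chamfer, 40 mm deep (floor 15 mm above the bench). One holds the dowel, the two others a punch each; which is which differs
- dowel: plain brass dowel, 10 mm diameter, 130 mm long, about 85 g, standing loose in a hole of the block with its top 145 mm above the bench; origin at the centre of its lower end, z along it (up)
- dowel_tip (a point): the centre of the dowel's lower end
- punch_a: short dark steel punch, 80 mm long, 10 mm diameter with a 16 mm head, standing in another hole of the block; origin at its lower end; leave alone
- punch_b: short red punch, 80 mm long, 10 mm diameter with a 16 mm head, standing in another hole of the block; origin at its lower end; leave alone
- flange: flat steel ring, 90 mm across, 12 mm thick, lying on the bench; origin under its centre; leave alone
- disc_stack: stack of dark grinding discs, 115 mm across, 24 mm high; origin under its centre; leave alone
- hammer: hammer, 260 mm long, lying along its x; origin under its middle; leave alone
- wrench: wrench, 180 mm long, lying along its x; origin under its middle; leave alone
- elbow: dark bent steel pipe, 44 mm thick, about 130 x 120 mm, lying flat; origin under it near the bend; leave alone
- tin: white tin with a blue band, 90 mm across, 75 mm high; origin under its centre; leave alone
Things that resemble listed ones, but are neither listed nor needed, are in the scene too. Leave any black or purple look-alike of the block alone.

How it is judged:
By the outcome, as a careful person would: the job done as asked, in the order asked, and still so for the second after the job is handed in, with the robot touching nothing.
It also fails if it takes over 58 s, if anything falls off the work surface, if the arm or the gripper's body presses on something with over 40 N, if the wrist force passes 120 N, or if a joint passes its speed limit or range.

ROBOT

A 6-joint arm with a two-finger parallel gripper is mounted at the origin on the work surface. World frame = base frame: x ahead of the robot, y to its left, z up, the work surface at z = 0. Lengths are in m, angles in rad, forces in N, time in s.
With the tool pointing down it reaches from about 0.375 to 0.75 m from the base axis. Payload 9 kg.
Tool frame: the origin (TCP) lies at the very end of the fingers, on their centre line; the grasp point (between the pads) lies 19 mm behind it (r.hold_point_z is the distance from the TCP to the grasp point, in m); z points along the fingers, x is the direction in which the jaws open and shut, and the axes are right-handed (so a half turn about z gives the same grasp; the last joint's range is limited). The gripper opens to 85 mm and grips with 20 to 120 N. Pads are 22 mm wide; open, the fingers measure 114 mm over their backs; the gripper's body (76 mm by 85 mm) begins 54 mm behind the grasp point. The pads swing forward as they close: fully open they stand 13 mm farther back than shut.
Start: joints at [-1.436, 0.104, 0.097, 1.564, 0, 1.353], TCP at [0.207, -0.563, 0.231] pointing down, gripper open.
Joint ranges: [-2.99, 2.99], [-0.84, 1.86], [-1.1, 1.16], [-1.84, 2.11], [-1.51, 1.56], [-3.14, 3.14]. Speed limits (rad/s): [2.22, 2.22, 2.57, 3.14, 3.14, 3.14].

INTERFACE

Orientations are given as a unit quaternion [x, y, z, w].
In Python, from plant import r gives the robot as it stands.
- The arm moves only by the shell command python3 -m crank 'ROWS' [FORCE]. ROWS is JSON, a list of rows, each an object of numbers: "wx", "wy", "wz": the turn, a rotation vector about the tool's x, y, z in rad; "tx", "ty", "tz": the shift along the tool's x, y, z in mm; "jaw": the gripper's target within -1 to 1 (shut at 1, half-way at 0, fully open at -1). In form: [{"wx": .., "wy": .., "wz": .., "tx": .., "ty": .., "tz": .., "jaw": ..}, ...]. A call has 1 to 5 rows; each row shifts and turns the commanded pose from where the row before left it, along the tool's axes as they then stand; what a row does not reach is not made up. A row lasts 1/12 s, in which the tool goes at most 41.7 mm and 7.16 degrees, less where a joint would pass 70% of its speed; a pose out of reach is approached as far as the arm can. A call with a gripper value outside its range is refused whole. The fingers move at their own pace and stop on an object; FORCE is the grip in N (left out, the last holds). Time passes only in rows, so rows that do not move let the fingers close. It gives the time, the measured TCP pose, the force and the opening at its end, in the units of the state.
- r.get_state(): the state, without advancing time (a new reading comes with each control period).
- r.get_image(name): name is "scene" or "top"; returns a dict with "image" (480x640x3 uint8, blue, green, red), "range_z" (480x640 float32, m along the optical axis (not along the pixel's ray), 0 where there is no reading), "K" (3x3 intrinsics, pixels), "extrinsics" (4x4, takes a point from world to camera coordinates). Camera axes: x right, y down, z forward; pixel columns grow to the right and rows downward; lengths in m; the calibration is good to about 2 mm. A picture is of the moment at which its call begins.
- r.job_done(): hands the job in, once; it reports no verdict.
The state is a dict: "time_s": time; "joint_pos": joint angles; "qd": joint speeds; "joint_torque": joint torques, N m; "ee_pos": TCP position; "orientation": TCP orientation; "wrist_force": force on the tool from outside, world axes, zero at the start; "moment": the same for the moment, N m; "grip_width": opening from 0.0 (shut) to 1.0 (fully open).
Only numpy, scipy, OpenCV 4.12 (cv2) and the standard library are available. Lean on these libraries where they do the work, as an engineer would, in place of code of your own. Each camera call takes 0.05 s, during which the arm holds its last target.

## Working session

There is one attempt and no reset: what is moved stays moved. The work goes in short steps, Python scripts to look and compute and a shell command to move; the robot and the scene stay as the last step left them, time stands still between calls to the robot, and variables do not carry over. Pictures are saved under pics/ and viewed, and the job is handed in when it is done.

```bash
ls; mkdir -p pics; python3 - <<'E'
from plant import r
import cv2,numpy as np
s=r.get_state();print(s, r.hold_point_z)
for n in("scene","top"):
    d=r.get_image(n);cv2.imwrite(f"pics/{n}0.png",d["image"]);np.savez(f"pics/{n}0.npz",**d);print(n,d["K"],d["extrinsics"])
E
```

```text
pics
{'time_s': 0.0, 'joint_pos': array([-1.43569369e+00,  1.04730382e-01,  9.64503076e-02,  1.56391297e+00,
       -4.94518020e-07,  1.35307265e+00]), 'qd': array([-1.62856484e-03,  1.71546096e-03, -7.38173609e-04,  8.76127515e-04,
       -2.98692371e-04,  1.02901877e-05]), 'joint_torque': array([ 1.79689308e-03, -5.56930447e+01,  5.03652942e+01,  1.67365879e-02,
       -2.27023111e-04,  7.96258206e-07]), 'ee_pos': array([ 0.20727835, -0.5626887 ,  0.2304937 ]), 'orientation': array([ 8.20228853e-01, -5.72035087e-01, -4.73180354e-04, -5.13618768e-04]), 'wrist_force': array([-0.31031607, -0.23528861, -0.05289067]), 'moment': array([ 0.00773123, -0.05564095, -0.02999188]), 'grip_width': 1.002021259124586} 0.0187
scene [[453.2948925    0.         320.20416572]
 [  0.         453.2948925  243.27415985]
 [  0.           0.           1.        ]] [[-0.51496655  0.85698315  0.01973157  0.21599799]
 [ 0.49514251  0.3161666  -0.80924197 -0.16934137]
 [-0.6997452  -0.40696261 -0.58714401  1.95196832]
 [ 0.          0.          0.          1.        ]]
top [[594.47065741   0.         320.68523568]
 [  0.         594.47065741 250.17995355]
 [  0.           0.           1.        ]] [[-2.76261269e-02 -9.99618262e-01 -3.57355580e-04  5.39808087e-02]
 [-9.94140538e-01  2.75121115e-02 -1.04535514e-01  5.06896269e-01]
 [ 1.04505440e-01 -2.53264971e-03 -9.94521090e-01  1.83530148e+00]
 [ 0.00000000e+00  0.00000000e+00  0.00000000e+00  1.00000000e+00]]
```

View pics/scene0.png

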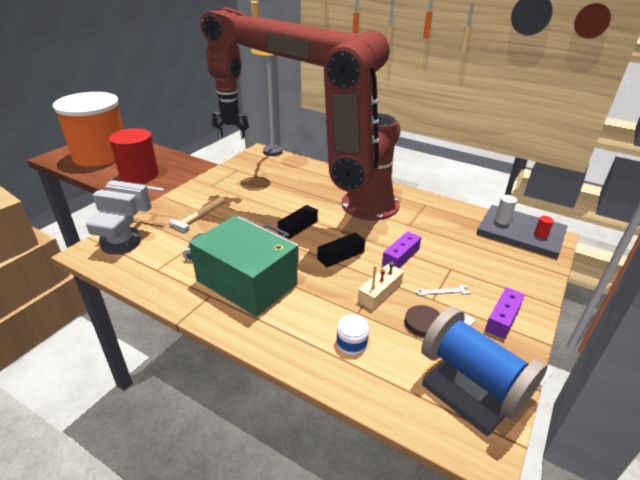

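View pics/top0.png

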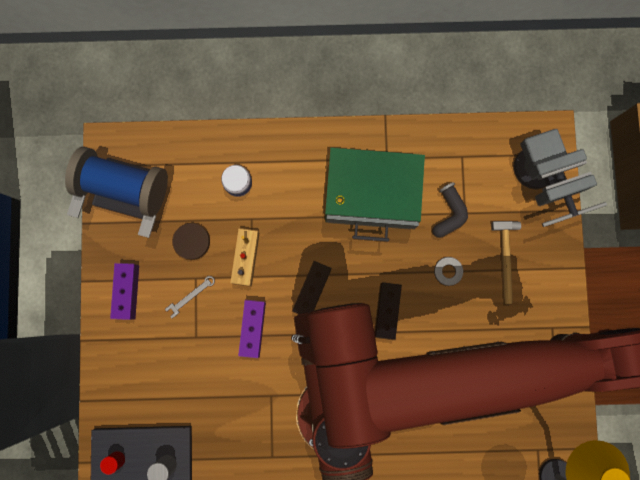

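```bash
cat > h.py <<'E'
import numpy as np,cv2
def load(n,i=0): return dict(np.load(f"pics/{n}{i}.npz"))
def ray(d,u,v):
    E=d["extrinsics"];R=E[:3,:3];t=E[:3,3]
    c=-R.T@t; k=np.linalg.solve(d["K"],np.array([u,v,1.]));return c,R.T@k
def onz(d,u,v,z):
    c,k=ray(d,u,v);return c+k*(z-c[2])/k[2]
def proj(d,p):
    E=d["extrinsics"];q=d["K"]@(E[:3,:3]@np.asarray(p)+E[:3,3]);return q[:2]/q[2]
def two(d1,p1,d2,p2):
    A=np.zeros((3,3));b=np.zeros(3)
    for d,p in((d1,p1),(d2,p2)):
        c,k=ray(d,*p);k/=np.linalg.norm(k);M=np.eye(3)-np.outer(k,k);A+=M;b+=M@c
    return np.linalg.solve(A,b)
E
python3 - <<'E'
from h import *
t=load("top");s=load("scene")
a=cv2.resize(t["image"][215:300,215:275],None,fx=6,fy=6,interpolation=cv2.INTER_CUBIC)
b=cv2.resize(s["image"][250:315,345:415],None,fx=6,fy=6,interpolation=cv2.INTER_CUBIC)
h=max(a.shape[0],b.shape[0]);o=np.zeros((h,a.shape[1]+b.shape[1],3),np.uint8);o[:a.shape[0],:a.shape[1]]=a;o[:b.shape[0],a.shape[1]:]=b
cv2.imwrite("pics/z1.png",o)
a=cv2.resize(t["image"][135:255,310:440],None,fx=4.5,fy=4.5,interpolation=cv2.INTER_CUBIC)
cv2.imwrite("pics/z2.png",a)
E
```

```text
(no output)
```

View pics/z1.png

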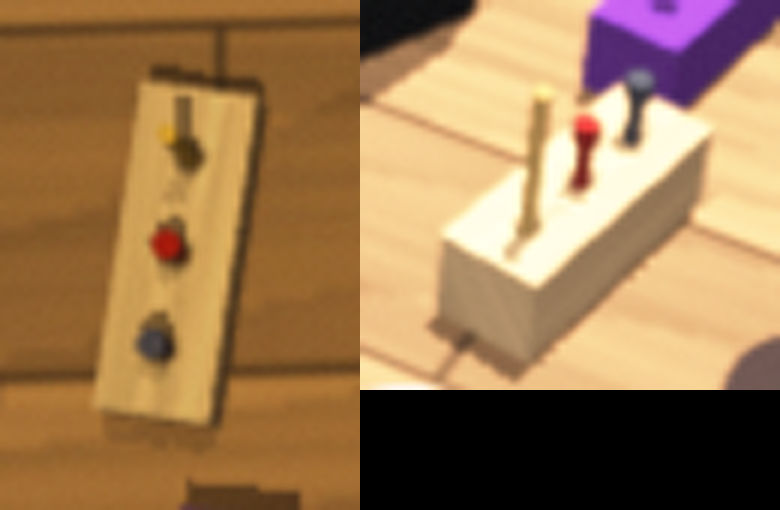

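View pics/z2.png

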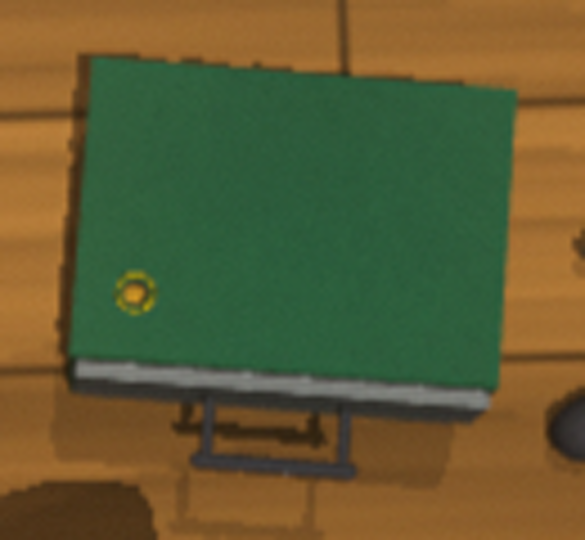

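```bash
python3 - <<'E'
from h import *
t=load("top");s=load("scene")
for n,d in(("top",t),("scene",s)):
    h=cv2.cvtColor(d["image"],cv2.COLOR_BGR2HSV).astype(int);H,S,V=h[...,0],h[...,1],h[...,2]
    print(n,'cam',ray(d,0,0)[0])
    # cabinet top
    def comps(m,lo):
        k,l,st,c=cv2.connectedComponentsWithStats(m.astype(np.uint8));return [(st[i],c[i],l==i) for i in range(1,k) if st[i][4]>=lo]
    g=(H>60)&(H<90)&(S>80)
    g=cv2.morphologyEx(g.astype(np.uint8),cv2.MORPH_CLOSE,np.ones((9,9)))
    for st,c,m in comps(g,1000):
        print('green',st,c)
        if n=="top":
            cn=cv2.findContours(m.astype(np.uint8),0,2)[0][0]
            P=np.array([onz(d,*p,.16)[:2] for p in cn[:,0]],np.float32)
            (cx,cy),(w,hh),a=cv2.minAreaRect(P);print('cab rect',cx,cy,w,hh,a);
            print(cv2.boxPoints(((cx,cy),(w,hh),a)))
    y=(H>22)&(H<34)&(S>150)&(V>90)
    for st,c,m in comps(y,2): print('yellow',st,c)
u=np.load
d=t;h=cv2.cvtColor(d["image"],cv2.COLOR_BGR2HSV)
print(h[235:240,238:248]); print(h[270:274,236:246])
print(h[198:204,335:345,0]);print(h[198:204,335:345,1])
E
```

```text
top cam [0.31361842 0.04466259 1.87825398]
green [ 326  148   98   74 6244] [374.82158873 184.37459962]
cab rect 0.6851021647453308 -0.12401805818080902 0.27736079692840576 0.19890199601650238 83.88558197021484
[[ 0.57144547 -0.25131658]
 [ 0.76921594 -0.27250248]
 [ 0.79875886  0.00328046]
 [ 0.6009884   0.02446637]]
yellow [336 197   2   7   9] [336.55555556 200.33333333]
yellow [338 196   4   1   4] [339.5 196. ]
yellow [343 197   1   2   2] [343.  197.5]
yellow [342 201   2   3   4] [342.5 202. ]
yellow [339 202   2   1   2] [339.5 202. ]
scene cam [1.56096032 0.66281156 1.00478639]
green [ 190  217  107   99 6983] [244.65716741 263.59286839]
[[[ 18 148 201]
  [ 18 150 206]
  [ 19 146 209]
  [ 19 156 211]
  [ 19 165 210]
  [ 19 160 207]
  [ 18 160 147]
  [ 17 150 124]
  [ 17 151 128]
  [ 18 150 196]]

 [[ 18 149 202]
  [ 18 145 207]
  [ 19 151 208]
  [ 20 174 209]
  [ 20 196 208]
  [ 20 194 210]
  [ 18 176 149]
  [ 17 155 123]
  [ 17 159 130]
  [ 18 147 193]]

 [[ 18 147 205]
  [ 18 148 205]
  [ 18 148 210]
  [ 19 181 208]
  [ 20 203 212]
  [ 20 205 210]
  [ 19 192 141]
  [ 17 16
[... 770 characters left out ...]
 [  0  24  75]
  [  5  54  52]
  [ 15 131  64]
  [ 18 153 155]
  [ 18 149 203]]

 [[ 18 152 199]
  [ 17 139 169]
  [ 16 103 111]
  [  7  43  78]
  [  0  28  73]
  [  8  40  70]
  [  8  61  50]
  [ 15 134  61]
  [ 17 152 153]
  [ 19 150 201]]]
[[55 31 34 22 19 19 20 42 29 40]
 [47 41 26 20 19 20 19 24 36 37]
 [42 37 25 21 20 20 20 23 36 39]
 [50 30 29 21 20 20 20 34 28 39]
 [61 30 29 31 24 23 27 28 28 46]
 [68 49 30 38 36 41 35 28 35 66]]
[[115 186 151 166 182 183 158 116 206 136]
 [126 145 162 197 201 205 198 139 154 154]
 [138 161 169 202 206 205 200 162 165 152]
 [116 192 163 192 205 207 196 150 206 145]
 [102 189 188 150 158 163 158 206 207 121]
 [128 118 176 148 153 143 167 221 155 114]]
```

```bash
python3 - <<'E'
from h import *
t=load("top");s=load("scene")
def nong(d,x0,x1,y0,y1):
    h=cv2.cvtColor(d["image"],cv2.COLOR_BGR2HSV);H=h[y0:y1,x0:x1,0].astype(int)
    m=(H<58)
    ys,xs=np.nonzero(m);(c,rr)=cv2.minEnclosingCircle(np.stack([xs,ys],1).astype(np.float32))
    return np.array([xs.mean()+x0,ys.mean()+y0]),len(xs),(c[0]+x0,c[1]+y0,rr)
ft=nong(t,332,348,192,208);fs=nong(s,272,286,241,254);print(ft,fs)
print('hole top',onz(t,*ft[0],.16),onz(t,*ft[2][:2],.16),'scene',onz(s,*fs[0],.16),onz(s,*fs[2][:2],.16),'two',two(t,ft[0],s,fs[0]))
# block top in top view
h=cv2.cvtColor(t["image"],cv2.COLOR_BGR2HSV).astype(int)
b=h[215:300,215:275]
m=((b[...,2]>185)&(b[...,0]<23)).astype(np.uint8)
m=cv2.morphologyEx(m,cv2.MORPH_CLOSE,np.ones((13,13)))
k,l,st,c=cv2.connectedComponentsWithStats(m);print(st)
i=1+np.argmax(st[1:,4]);cn=cv2.findContours((l==i).astype(np.uint8),0,2)[0][0]
P=np.array([onz(t,p[0]+215,p[1]+215,.055)[:2] for p in cn[:,0]],np.float32)
(cx,cy),wh,a=cv2.minAreaRect(P);print('block',cx,cy,wh,a);B=cv2.boxPoints(((cx,cy),wh,a));print(B)
# dowel top
y=(b[...,1]>180)&(b[...,2]>170)&(b[...,0]>18)&(b[...,0]<24);ys,xs=np.nonzero(y);pt=np.array([xs.mean()+215,ys.mean()+215]);print('dowel px',pt,len(xs),onz(t,*pt,.145))
rp=t["range_z"]
def w(d,u,v):
    E=d["extrinsics"];k=np.linalg.solve(d["K"],[u,v,1.])*d["range_z"][int(v),int(u)];return E[:3,:3].T@(k-E[:3,3])
print('cab top z',[w(t,u,v)[2].round(4) for u,v in((370,180),(350,200),(340,199),(339,200),(340,200),(340,201),(339,199))])
print('dowel',[w(t,u,v).round(4) for u,v in((242,236),(243,237),(242,237))])
print('scene proj of dowel top', proj(s,onz(t,*pt,.145)), proj(s,onz(t,*pt,.145)-[0,0,.09]))
print('tip hole scene', [w(s,u,v).round(4) for u,v in((278,247),(279,247),(279,248))])
E
```

```text
(array([339.63529412, 199.44705882]), 85, (339.5, 199.5, 5.147915363311768)) (array([278.06976744, 246.62790698]), 43, (278.0, 246.5, 4.272101879119873))
hole top [ 0.6421785  -0.01939742  0.16      ] [ 0.64203204 -0.01899594  0.16      ] scene [ 0.64056522 -0.02481533  0.16      ] [ 0.64013067 -0.0253899   0.16      ] two [ 0.64269583 -0.02090515  0.16259918]
[[   0    0   60   85 4072]
 [  15   14   27   56 1028]]
block 0.492379754781723 0.278272420167923 (0.059309449046850204, 0.1672966331243515) 80.2260513305664
[[0.40491134 0.26324838]
 [0.56977975 0.23484786]
 [0.5798482  0.29329646]
 [0.41497976 0.321697  ]]
dowel px [242.28571429 237.        ] 7 [0.54105436 0.2694754  0.145     ]
cab top z [np.float64(0.1574), np.float64(0.1553), np.float64(0.1387), np.float64(0.1364), np.float64(0.1375), np.float64(0.1315), np.float64(0.131)]
dowel [array([0.5433, 0.2696, 0.1506]), array([0.5404, 0.2668, 0.1496]), array([0.542 , 0.2712, 0.1381])]
scene proj of dowel top [376.48766739 265.11304518] [373.84749448 287.37100626]
tip hole scene [array([ 0.6078, -0.0496,  0.1283]), array([ 0.6047, -0.0479,  0.1271]), array([ 0.5911, -0.0582,  0.1104])]
```

```bash
cat >> h.py <<'E'
from scipy.spatial.transform import Rotation as Ro
def plan(p,yawdeg,n):
    """print n equal rows (tool axes, mm / rad) to TCP p with tool down, jaw axis at yaw"""
    from plant import r
    s=r.get_state();R=Ro.from_quat(s["orientation"]);a=np.radians(yawdeg)
    G=Ro.from_matrix(np.array([[np.cos(a),np.sin(a),0],[np.sin(a),-np.cos(a),0],[0,0,-1]]))
    w=(R.inv()*G).as_rotvec(); st=(np.array(p)-s["ee_pos"])/n*1000
    print('t',round(s["time_s"],2),'pos',s["ee_pos"].round(4),'rot deg',np.degrees(w).round(2),'F',s["wrist_force"].round(2),'grip',round(s["grip_width"],3))
    print('rowrot',(w/n).round(4))
    C=R
    for i in range(n):
        print(i,C.inv().apply(st).round(1)); C=C*Ro.from_rotvec(w/n)
E
python3 -c "
from h import *
plan([.5415,.2697,.225],80.2,25)"
```

```text
t 0.1 pos [ 0.2073 -0.5627  0.2306] rot deg [-9.0000e-02  0.0000e+00 -1.4998e+02] F [ 0.55 -0.32  0.63] grip 0.999
rowrot [-1.000e-04  0.000e+00 -1.047e-01]
0 [-26.6 -24.1   0.3]
1 [-24.  -26.7   0.3]
2 [-21.  -29.1   0.3]
3 [-17.9 -31.1   0.3]
4 [-14.5 -32.8   0.3]
5 [-11.  -34.1   0.3]
6 [ -7.4 -35.1   0.2]
7 [ -3.7 -35.7   0.2]
8 [  0.1 -35.9   0.2]
9 [  3.8 -35.7   0.2]
10 [  7.5 -35.1   0.2]
11 [ 11.1 -34.1   0.2]
12 [ 14.6 -32.8   0.2]
13 [ 18.  -31.    0.2]
14 [ 21.1 -29.    0.2]
15 [ 24.  -26.6   0.2]
16 [ 26.7 -24.    0.2]
17 [ 29.1 -21.1   0.2]
18 [ 31.1 -17.9   0.2]
19 [ 32.8 -14.5   0.2]
20 [ 34.1 -11.    0.2]
21 [35.1 -7.4  0.2]
22 [35.7 -3.7  0.2]
23 [35.9  0.   0.2]
24 [35.7  3.8  0.2]
```

```bash
python3 -m crank '[{"tx":-26.6,"ty":-24.1,"wz":-0.1047,"jaw":-1},{"tx":-24,"ty":-26.7,"wz":-0.1047,"jaw":-1},{"tx":-21,"ty":-29.1,"wz":-0.1047,"jaw":-1},{"tx":-17.9,"ty":-31.1,"wz":-0.1047,"jaw":-1},{"tx":-14.5,"ty":-32.8,"wz":-0.1047,"jaw":-1}]' 80
python3 -m crank '[{"tx":-11,"ty":-34.1,"wz":-0.1047,"jaw":-1},{"tx":-7.4,"ty":-35.1,"wz":-0.1047,"jaw":-1},{"tx":-3.7,"ty":-35.7,"wz":-0.1047,"jaw":-1},{"tx":0,"ty":-35.9,"wz":-0.1047,"jaw":-1},{"tx":3.8,"ty":-35.7,"wz":-0.1047,"jaw":-1}]'
python3 -m crank '[{"tx":7.5,"ty":-35.1,"wz":-0.1047,"jaw":-1},{"tx":11.1,"ty":-34.1,"wz":-0.1047,"jaw":-1},{"tx":14.6,"ty":-32.8,"wz":-0.1047,"jaw":-1},{"tx":18,"ty":-31,"wz":-0.1047,"jaw":-1},{"tx":21.1,"ty":-29,"wz":-0.1047,"jaw":-1}]'
python3 -m crank '[{"tx":24,"ty":-26.6,"wz":-0.1047,"jaw":-1},{"tx":26.7,"ty":-24,"wz":-0.1047,"jaw":-1},{"tx":29.1,"ty":-21.1,"wz":-0.1047,"jaw":-1},{"tx":31.1,"ty":-17.9,"wz":-0.1047,"jaw":-1},{"tx":32.8,"ty":-14.5,"wz":-0.1047,"jaw":-1}]'
python3 -m crank '[{"tx":34.1,"ty":-11,"wz":-0.1047,"jaw":-1},{"tx":35.1,"ty":-7.4,"wz":-0.1047,"jaw":-1},{"tx":35.7,"ty":-3.7,"wz":-0.1047,"jaw":-1},{"tx":35.9,"ty":0,"wz":-0.1047,"jaw":-1},{"tx":35.7,"ty":3.8,"wz":-0.1047,"jaw":-1}]'
python3 -m crank '[{"tx":0},{"tx":0}]'
python3 -c "
from h import *
plan([.5415,.2697,.105],80.2,5)"
```

```text
t 0.1 pos [ 0.2073 -0.5627  0.2306] rot deg [-9.0000e-02  0.0000e+00 -1.4998e+02] F [ 0.55 -0.32  0.63] grip 0.999
rowrot [-3.000e-04  0.000e+00 -5.235e-01]
0 [-133.1 -120.2   25.3]
1 [ -55.2 -170.7   25.3]
2 [  37.6 -175.4   25.2]
3 [ 120.2 -133.1   25.1]
4 [170.7 -55.2  25.1]invalid input
invalid input
invalid input
invalid input
invalid input
invalid input
```

```bash
python3 -m crank '[{"wx":0,"wy":0,"wz":-0.1047,"tx":-26.6,"ty":-24.1,"tz":0,"jaw":-1},{"wx":0,"wy":0,"wz":-0.1047,"tx":-24,"ty":-26.7,"tz":0,"jaw":-1},{"wx":0,"wy":0,"wz":-0.1047,"tx":-21,"ty":-29.1,"tz":0,"jaw":-1},{"wx":0,"wy":0,"wz":-0.1047,"tx":-17.9,"ty":-31.1,"tz":0,"jaw":-1},{"wx":0,"wy":0,"wz":-0.1047,"tx":-14.5,"ty":-32.8,"tz":0,"jaw":-1}]' 80
```

```text
time_s: 0.52
ee_pos: [0.2745, -0.3949, 0.2308]
orientation: [0.941, -0.338, -0.0, -0.0]
wrist_force: [0.5, -1.7, 0.5]
grip_width: 0.998
```

All seven keys are needed. Continuing.

```bash
python3 -m crank '[{"wx":0,"wy":0,"wz":-0.1047,"tx":-11,"ty":-34.1,"tz":0,"jaw":-1},{"wx":0,"wy":0,"wz":-0.1047,"tx":-7.4,"ty":-35.1,"tz":0,"jaw":-1},{"wx":0,"wy":0,"wz":-0.1047,"tx":-3.7,"ty":-35.7,"tz":0,"jaw":-1},{"wx":0,"wy":0,"wz":-0.1047,"tx":0,"ty":-35.9,"tz":0,"jaw":-1},{"wx":0,"wy":0,"wz":-0.1047,"tx":3.8,"ty":-35.7,"tz":0,"jaw":-1}]'
python3 -m crank '[{"wx":0,"wy":0,"wz":-0.1047,"tx":7.5,"ty":-35.1,"tz":0,"jaw":-1},{"wx":0,"wy":0,"wz":-0.1047,"tx":11.1,"ty":-34.1,"tz":0,"jaw":-1},{"wx":0,"wy":0,"wz":-0.1047,"tx":14.6,"ty":-32.8,"tz":0,"jaw":-1},{"wx":0,"wy":0,"wz":-0.1047,"tx":18,"ty":-31,"tz":0,"jaw":-1},{"wx":0,"wy":0,"wz":-0.1047,"tx":21.1,"ty":-29,"tz":0,"jaw":-1}]'
python3 -m crank '[{"wx":0,"wy":0,"wz":-0.1047,"tx":24,"ty":-26.6,"tz":0,"jaw":-1},{"wx":0,"wy":0,"wz":-0.1047,"tx":26.7,"ty":-24,"tz":0,"jaw":-1},{"wx":0,"wy":0,"wz":-0.1047,"tx":29.1,"ty":-21.1,"tz":0,"jaw":-1},{"wx":0,"wy":0,"wz":-0.1047,"tx":31.1,"ty":-17.9,"tz":0,"jaw":-1},{"wx":0,"wy":0,"wz":-0.1047,"tx":32.8,"ty":-14.5,"tz":0,"jaw":-1}]'
python3 -m crank '[{"wx":0,"wy":0,"wz":-0.1047,"tx":34.1,"ty":-11,"tz":0,"jaw":-1},{"wx":0,"wy":0,"wz":-0.1047,"tx":35.1,"ty":-7.4,"tz":0,"jaw":-1},{"wx":0,"wy":0,"wz":-0.1047,"tx":35.7,"ty":-3.7,"tz":0,"jaw":-1},{"wx":0,"wy":0,"wz":-0.1047,"tx":35.9,"ty":0,"tz":0,"jaw":-1},{"wx":0,"wy":0,"wz":-0.1047,"tx":35.7,"ty":3.8,"tz":0,"jaw":-1}]'
python3 -m crank '[{"wx":0,"wy":0,"wz":0,"tx":0,"ty":0,"tz":0,"jaw":-1},{"wx":0,"wy":0,"wz":0,"tx":0,"ty":0,"tz":0,"jaw":-1}]'
python3 - <<'E'
from h import *
from plant import r
plan([.5415,.2697,.105],80.2,4)
for n in("scene","top"):
    d=r.get_image(n);np.savez(f"pics/{n}1.npz",**d)
a=load("scene",1)["image"];b=load("top",1)["image"]
a=cv2.resize(a[180:320,310:450],None,fx=3,fy=3);b=cv2.resize(b[170:310,180:300],None,fx=3,fy=3)
cv2.imwrite("pics/z3.png",np.hstack([a,b]))
E
```

```text
time_s: 0.93
ee_pos: [0.3412, -0.2284, 0.2311]
orientation: [0.997, -0.083, -0.0, -0.0]
wrist_force: [1.3, -0.9, 0.8]
grip_width: 0.995
time_s: 1.35
ee_pos: [0.4081, -0.0618, 0.2312]
orientation: [0.984, 0.178, 0.0, 0.0]
wrist_force: [1.0, -0.2, 0.5]
grip_width: 1.0
time_s: 1.77
ee_pos: [0.4749, 0.1049, 0.231]
orientation: [0.904, 0.427, -0.0, 0.0]
wrist_force: [0.9, -1.1, 1.0]
grip_width: 1.005
time_s: 2.18
ee_pos: [0.5418, 0.2713, 0.2307]
orientation: [0.763, 0.646, -0.0, -0.0]
wrist_force: [0.1, -0.5, 0.9]
grip_width: 0.997
time_s: 2.35
ee_pos: [0.5412, 0.2706, 0.2296]
orientation: [0.764, 0.645, -0.001, -0.001]
wrist_force: [0.0, -0.9, -0.6]
grip_width: 1.002
t 2.35 pos [0.5412 0.2706 0.2296] rot deg [-0.14  0.07  0.11] F [ 0.04 -0.88 -0.56] grip 1.002
rowrot [-0.0006  0.0003  0.0005]
0 [-0.2  0.2 31.2]
1 [-0.2  0.2 31.2]
2 [-0.2  0.1 31.2]
3 [-0.2  0.1 31.2]
```

View pics/z3.png

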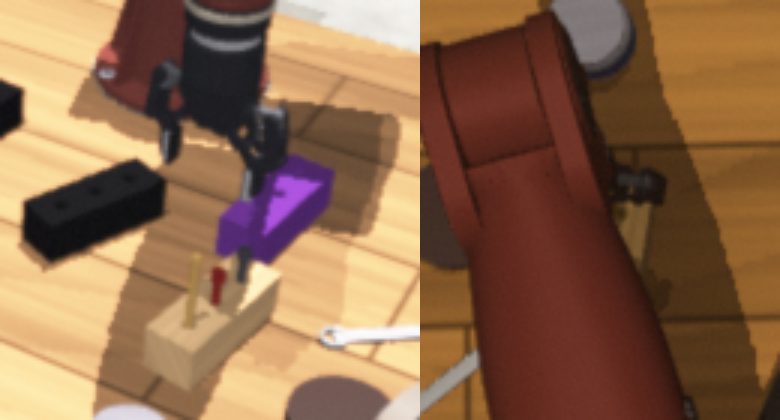

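```bash
python3 -m crank '[{"wx":0,"wy":0,"wz":0,"tx":-0.5,"ty":0.5,"tz":35,"jaw":-1},{"wx":0,"wy":0,"wz":0,"tx":-0.4,"ty":0,"tz":35,"jaw":-1},{"wx":0,"wy":0,"wz":0,"tx":0,"ty":0,"tz":30,"jaw":-1},{"wx":0,"wy":0,"wz":0,"tx":0,"ty":0,"tz":24,"jaw":-1},{"wx":0,"wy":0,"wz":0,"tx":0,"ty":0,"tz":0,"jaw":-1}]' 
python3 -m crank '[{"wx":0,"wy":0,"wz":0,"tx":0,"ty":0,"tz":0,"jaw":0.5},{"wx":0,"wy":0,"wz":0,"tx":0,"ty":0,"tz":0,"jaw":0.5},{"wx":0,"wy":0,"wz":0,"tx":0,"ty":0,"tz":0,"jaw":0.5},{"wx":0,"wy":0,"wz":0,"tx":0,"ty":0,"tz":0,"jaw":0.5}]' 80
python3 -c "
from h import *
plan([.5415,.2697,.105],80.2,1)"
```

```text
time_s: 2.87
ee_pos: [0.5388, 0.2662, 0.1021]
orientation: [0.766, 0.643, -0.003, -0.002]
wrist_force: [-0.6, 0.2, -0.6]
grip_width: 1.001
time_s: 3.2
ee_pos: [0.5433, 0.2685, 0.1096]
orientation: [0.765, 0.644, 0.001, 0.001]
wrist_force: [-0.1, 0.1, -0.7]
grip_width: 0.457
t 3.2 pos [0.5433 0.2685 0.1096] rot deg [ 0.18 -0.07 -0.04] F [-0.08  0.11 -0.65] grip 0.457
rowrot [ 0.0031 -0.0013 -0.0007]
0 [ 0.9 -2.   4.6]
```

```bash
for i in 1 2 3; do python3 -m crank '[{"wx":0,"wy":0,"wz":0,"tx":0,"ty":0,"tz":0,"jaw":0.5}]' | grep -E "ee_pos|grip|time"; done
python3 -c "
from h import *
plan([.5415,.2697,.105],80.2,1)"
```

```text
time_s: 3.28
ee_pos: [0.5428, 0.2685, 0.1088]
grip_width: 0.297
time_s: 3.37
ee_pos: [0.5425, 0.2684, 0.1082]
grip_width: 0.251
time_s: 3.45
ee_pos: [0.5422, 0.2684, 0.1077]
grip_width: 0.248
t 3.45 pos [0.5422 0.2684 0.1077] rot deg [ 0.03 -0.01 -0.01] F [-0.34  0.44  0.12] grip 0.248
rowrot [ 0.0005 -0.0001 -0.0002]
0 [ 1.2 -0.9  2.7]
```

```bash
python3 -m crank '[{"wx":0,"wy":0,"wz":0,"tx":1,"ty":-0.5,"tz":0,"jaw":0.5},{"wx":0,"wy":0,"wz":0,"tx":0,"ty":0,"tz":0,"jaw":0.5},{"wx":0,"wy":0,"wz":0,"tx":0,"ty":0,"tz":0,"jaw":1},{"wx":0,"wy":0,"wz":0,"tx":0,"ty":0,"tz":0,"jaw":1},{"wx":0,"wy":0,"wz":0,"tx":0,"ty":0,"tz":0,"jaw":1}]' 80
python3 -m crank '[{"wx":0,"wy":0,"wz":0,"tx":0,"ty":0,"tz":0,"jaw":1},{"wx":0,"wy":0,"wz":0,"tx":0,"ty":0,"tz":0,"jaw":1},{"wx":0,"wy":0,"wz":0,"tx":0,"ty":0,"tz":0,"jaw":1}]' 80
python3 -c "
from h import *
plan([.5415,.2697,.105],80.2,1)"
```

```text
time_s: 3.87
ee_pos: [0.5417, 0.2694, 0.1073]
orientation: [0.765, 0.644, -0.0, 0.0]
wrist_force: [-0.1, -0.2, 1.1]
grip_width: 0.089
time_s: 4.12
ee_pos: [0.5416, 0.2694, 0.1073]
orientation: [0.765, 0.644, -0.0, 0.0]
wrist_force: [-0.2, -0.4, 2.2]
grip_width: 0.089
t 4.12 pos [0.5416 0.2694 0.1073] rot deg [ 0.    0.01 -0.02] F [-0.16 -0.43  2.23] grip 0.089
rowrot [ 0.      0.0002 -0.0003]
0 [ 0.3 -0.2  2.3]
```

```bash
python3 -m crank '[{"wx":0,"wy":0,"wz":0,"tx":0,"ty":0,"tz":-5,"jaw":1},{"wx":0,"wy":0,"wz":0,"tx":0,"ty":0,"tz":-10,"jaw":1},{"wx":0,"wy":0,"wz":0,"tx":0,"ty":0,"tz":-15,"jaw":1},{"wx":0,"wy":0,"wz":0,"tx":0,"ty":0,"tz":-10,"jaw":1},{"wx":0,"wy":0,"wz":0,"tx":0,"ty":0,"tz":-10,"jaw":1}]' 120
python3 -m crank '[{"wx":0,"wy":0,"wz":0,"tx":0,"ty":0,"tz":-25,"jaw":1},{"wx":0,"wy":0,"wz":0,"tx":0,"ty":0,"tz":-30,"jaw":1},{"wx":0,"wy":0,"wz":0,"tx":0,"ty":0,"tz":-30,"jaw":1},{"wx":0,"wy":0,"wz":0,"tx":0,"ty":0,"tz":-30,"jaw":1},{"wx":0,"wy":0,"wz":0,"tx":0,"ty":0,"tz":-20,"jaw":1}]' 120
python3 - <<'E'
from h import *
from plant import r
plan([.642,-.0192,.29],83.9,11)
d=r.get_image("scene");np.savez("pics/scene2.npz",**d)
cv2.imwrite("pics/z4.png",cv2.resize(d["image"][150:310,300:460],None,fx=4,fy=4)[:600])
E
```

```text
time_s: 4.53
ee_pos: [0.542, 0.2695, 0.1588]
orientation: [0.765, 0.644, 0.001, 0.0]
wrist_force: [-0.3, 0.5, -0.7]
grip_width: 0.083
time_s: 4.95
ee_pos: [0.542, 0.2695, 0.2962]
orientation: [0.765, 0.644, 0.001, 0.001]
wrist_force: [0.0, 0.9, 0.3]
grip_width: 0.084
t 4.95 pos [0.542  0.2695 0.2962] rot deg [ 0.18 -0.07 -3.71] F [0.03 0.91 0.26] grip 0.084
rowrot [ 0.0003 -0.0001 -0.0059]
0 [-24.3  13.4   0.6]
1 [-24.4  13.3   0.6]
2 [-24.5  13.1   0.6]
3 [-24.6  13.    0.6]
4 [-24.6  12.9   0.6]
5 [-24.7  12.7   0.6]
6 [-24.8  12.6   0.6]
7 [-24.8  12.4   0.6]
8 [-24.9  12.3   0.6]
9 [-25.   12.1   0.6]
10 [-25.1  12.    0.6]
```

View pics/z4.png

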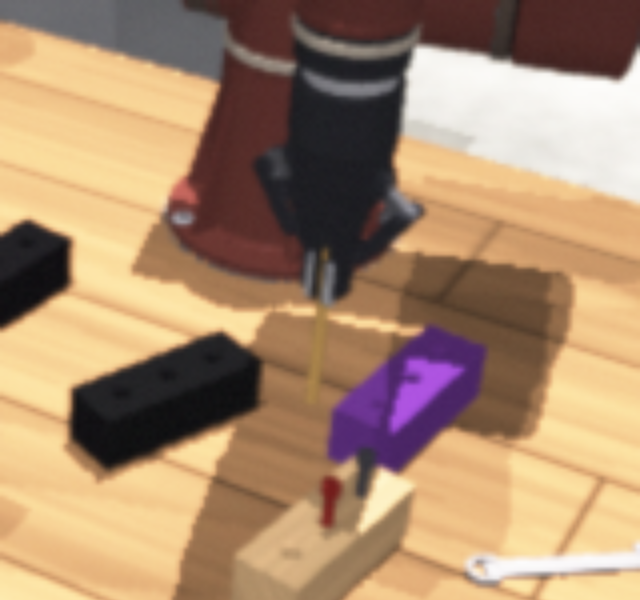

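```bash
python3 -m crank '[{"wx":0,"wy":0,"wz":-0.006,"tx":-12,"ty":6.5,"tz":0,"jaw":1},{"wx":0,"wy":0,"wz":-0.006,"tx":-24.4,"ty":13.3,"tz":0.6,"jaw":1},{"wx":0,"wy":0,"wz":-0.006,"tx":-24.5,"ty":13.1,"tz":0.6,"jaw":1},{"wx":0,"wy":0,"wz":-0.006,"tx":-24.6,"ty":13,"tz":0.6,"jaw":1},{"wx":0,"wy":0,"wz":-0.006,"tx":-24.6,"ty":12.9,"tz":0.6,"jaw":1}]'
python3 -m crank '[{"wx":0,"wy":0,"wz":-0.006,"tx":-24.7,"ty":12.7,"tz":0.6,"jaw":1},{"wx":0,"wy":0,"wz":-0.006,"tx":-24.8,"ty":12.6,"tz":0.6,"jaw":1},{"wx":0,"wy":0,"wz":-0.006,"tx":-24.8,"ty":12.4,"tz":0.6,"jaw":1},{"wx":0,"wy":0,"wz":-0.006,"tx":-24.9,"ty":12.3,"tz":0.6,"jaw":1},{"wx":0,"wy":0,"wz":-0.006,"tx":-25,"ty":12.1,"tz":0.6,"jaw":1}]'
python3 -m crank '[{"wx":0,"wy":0,"wz":-0.006,"tx":-25,"ty":12,"tz":0.6,"jaw":1},{"wx":0,"wy":0,"wz":0,"tx":-12.4,"ty":6,"tz":0.6,"jaw":1},{"wx":0,"wy":0,"wz":0,"tx":0,"ty":0,"tz":0,"jaw":1},{"wx":0,"wy":0,"wz":0,"tx":0,"ty":0,"tz":0,"jaw":1},{"wx":0,"wy":0,"wz":0,"tx":0,"ty":0,"tz":0,"jaw":1}]'
python3 -c "
from h import *
plan([.642,-.0192,.265],83.9,2)"
```

```text
time_s: 5.42
ee_pos: [0.5826, 0.1504, 0.2902]
orientation: [0.755, 0.656, 0.0, 0.0]
wrist_force: [0.2, 0.1, -0.2]
grip_width: 0.082
time_s: 5.83
ee_pos: [0.6282, 0.0189, 0.2872]
orientation: [0.745, 0.667, 0.0, 0.0]
wrist_force: [0.3, -0.3, -1.2]
grip_width: 0.082
time_s: 6.25
ee_pos: [0.6416, -0.0179, 0.2859]
orientation: [0.743, 0.669, 0.0, -0.0]
wrist_force: [-0.3, 0.9, -0.7]
grip_width: 0.084
t 6.25 pos [ 0.6416 -0.0179  0.2859] rot deg [-0.   -0.02  0.09] F [-0.34  0.94 -0.7 ] grip 0.084
rowrot [-0.     -0.0002  0.0008]
0 [-0.6  0.3 10.5]
1 [-0.6  0.3 10.5]
```

```bash
python3 -m crank '[{"wx":0,"wy":0,"wz":0,"tx":-0.7,"ty":0.3,"tz":10,"jaw":1},{"wx":0,"wy":0,"wz":0,"tx":-0.5,"ty":0.3,"tz":8,"jaw":1},{"wx":0,"wy":0,"wz":0,"tx":0,"ty":0,"tz":0,"jaw":1},{"wx":0,"wy":0,"wz":0,"tx":0,"ty":0,"tz":0,"jaw":1},{"wx":0,"wy":0,"wz":0,"tx":0,"ty":0,"tz":0,"jaw":1}]'
python3 - <<'E'
from h import *
from plant import r
for n in("scene","top"):
    d=r.get_image(n);np.savez(f"pics/{n}3.npz",**d)
p=r.get_state()["ee_pos"];print(p)
s=load("scene",3);t=load("top",3)
for z in (.0923,.05,0,-.038): print(z,proj(s,p-[0,0,z]),proj(t,p-[0,0,z]))
cv2.imwrite("pics/z5.png",np.hstack([cv2.resize(s["image"][190:265,245:320],None,fx=5.3,fy=8)[:600],cv2.resize(t["image"][140:240,300:400],None,fx=4,fy=6)]))
E
```

```text
time_s: 6.67
ee_pos: [0.642, -0.0197, 0.2676]
orientation: [0.743, 0.669, -0.0, -0.0]
wrist_force: [0.1, -0.2, -0.1]
grip_width: 0.08
[ 0.64229562 -0.01998257  0.26801193]
0.0923 [278.84517888 243.33058738] [340.00474459 198.37789082]
0.05 [278.37589316 232.10918262] [340.48156235 195.52566155]
0 [277.79896823 218.31394446] [341.07680187 191.96505682]
-0.038 [277.34348419 207.42256083] [341.55395739 189.11080713]
```

View pics/z5.png

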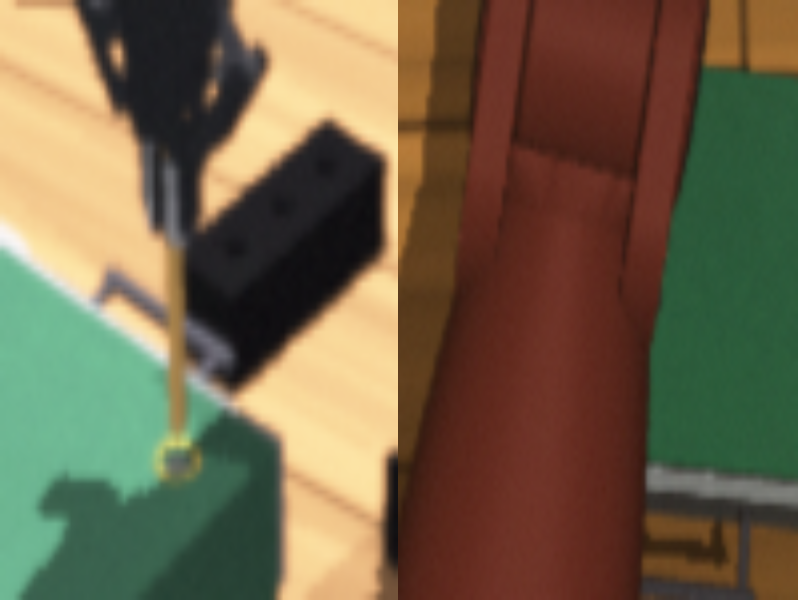

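```bash
python3 - <<'E'
from h import *
s=load("scene",3);im=s["image"].astype(int);s0=load("scene",0)["image"].astype(int)
p=np.array([.64229562,-.01998257,.26801193])
for v in range(228,252):
    print(v,[tuple(int(c) for c in im[v,u]) for u in range(273,285)])
for z in (.03,.045,.06,.075,.0923,.108): print(z,proj(s,p-[0,0,z]).round(2))
print(proj(s,[.642,-.0192,.16]),proj(load("top"),[.642,-.0192,.16]))
E
```

```text
228 [(104, 98, 104), (115, 110, 117), (120, 124, 141), (103, 133, 161), (78, 131, 168), (70, 123, 160), (55, 94, 123), (28, 35, 42), (22, 20, 21), (19, 18, 18), (20, 18, 18), (18, 16, 17)]
229 [(94, 112, 142), (90, 92, 105), (96, 97, 108), (92, 114, 136), (77, 129, 166), (72, 124, 160), (70, 103, 130), (64, 62, 69), (41, 36, 37), (28, 25, 25), (23, 21, 23), (20, 18, 19)]
230 [(133, 185, 233), (106, 143, 187), (88, 112, 144), (79, 110, 137), (75, 129, 165), (73, 125, 161), (93, 117, 141), (116, 108, 113), (88, 80, 81), (68, 62, 62), (51, 44, 46), (31, 29, 29)]
231 [(163, 224, 251), (153, 213, 248), (127, 181, 230), (96, 144, 186), (78, 133, 171), (74, 125, 162), (85, 112, 138), (109, 101, 107), (121, 108, 109), (120, 108, 109), (100, 90, 91), (74, 66, 68)]
232 [(189, 228, 249), (172, 225, 250), (157, 216, 248), (129, 187, 233), (82, 139, 180), (71, 123, 162), (68, 103, 130), (78, 76, 82), (94, 85, 87), (109, 98, 100), (119, 107, 109), (120, 108, 110)]
233 [(218, 227, 230), (199, 225, 242), (189, 226, 248), (154, 202, 238), (87, 142, 182), (70, 124, 161), (61, 101, 131), (51, 59, 70), 
[... 3118 characters left out ...]
3), (81, 136, 139), (79, 114, 105), (79, 109, 101), (78, 115, 108), (77, 125, 119), (75, 118, 104), (80, 107, 75), (80, 101, 61), (81, 102, 60)]
250 [(131, 163, 95), (117, 149, 90), (84, 112, 76), (76, 106, 77), (74, 109, 84), (75, 109, 85), (75, 105, 76), (79, 106, 70), (79, 104, 65), (80, 102, 60), (81, 102, 60), (81, 102, 60)]
251 [(89, 111, 65), (83, 104, 62), (77, 100, 58), (78, 99, 59), (77, 99, 60), (78, 99, 62), (78, 100, 60), (80, 101, 60), (81, 102, 59), (81, 103, 61), (81, 103, 60), (79, 101, 59)]
0.03 [278.15 226.66]
0.045 [278.32 230.76]
0.06 [278.49 234.8 ]
0.075 [278.66 238.79]
0.0923 [278.85 243.33]
0.108 [279.02 247.4 ]
[279.27536591 247.43111827] [339.56988978 199.50886364]
```

```bash
python3 -m crank '[{"wx":0,"wy":0,"wz":0,"tx":0,"ty":0,"tz":5,"jaw":1},{"wx":0,"wy":0,"wz":0,"tx":0,"ty":0,"tz":5,"jaw":1},{"wx":0,"wy":0,"wz":0,"tx":0,"ty":0,"tz":0,"jaw":1},{"wx":0,"wy":0,"wz":0,"tx":0,"ty":0,"tz":0,"jaw":1}]'
python3 -c "
from h import *
plan([.6423,-.0202,.2573],83.9,1)"
```

```text
time_s: 7.1
ee_pos: [0.642, -0.0201, 0.257]
orientation: [0.743, 0.669, -0.0, -0.0]
wrist_force: [0.7, 0.6, -0.8]
grip_width: 0.085
t 7.1 pos [ 0.642  -0.0201  0.257 ] rot deg [-0.05 -0.    0.06] F [ 0.7   0.64 -0.83] grip 0.085
rowrot [-0.001  -0.0001  0.0011]
0 [-0.1  0.3 -0.3]
```

Tip about 5 mm above the top. Now small steps.

```bash
python3 -m crank '[{"wx":0,"wy":0,"wz":0,"tx":0,"ty":0,"tz":2,"jaw":1},{"wx":0,"wy":0,"wz":0,"tx":0,"ty":0,"tz":1.5,"jaw":1},{"wx":0,"wy":0,"wz":0,"tx":0,"ty":0,"tz":0,"jaw":1}]'
python3 -m crank '[{"wx":0,"wy":0,"wz":0,"tx":0,"ty":0,"tz":1,"jaw":1},{"wx":0,"wy":0,"wz":0,"tx":0,"ty":0,"tz":1,"jaw":1},{"wx":0,"wy":0,"wz":0,"tx":0,"ty":0,"tz":0,"jaw":1}]'
python3 -m crank '[{"wx":0,"wy":0,"wz":0,"tx":0,"ty":0,"tz":1,"jaw":1},{"wx":0,"wy":0,"wz":0,"tx":0,"ty":0,"tz":0,"jaw":1}]'
```

```text
time_s: 7.35
ee_pos: [0.6422, -0.0202, 0.2539]
orientation: [0.743, 0.669, -0.0, -0.0]
wrist_force: [-0.3, 0.7, -1.3]
grip_width: 0.084
time_s: 7.6
ee_pos: [0.6422, -0.0201, 0.252]
orientation: [0.743, 0.669, -0.0, -0.0]
wrist_force: [0.2, -0.9, -0.1]
grip_width: 0.083
time_s: 7.77
ee_pos: [0.6422, -0.0201, 0.251]
orientation: [0.743, 0.669, -0.0, -0.0]
wrist_force: [-0.5, -0.2, -1.8]
grip_width: 0.084
```

```bash
python3 -m crank '[{"wx":0,"wy":0,"wz":0,"tx":0,"ty":0,"tz":1,"jaw":1},{"wx":0,"wy":0,"wz":0,"tx":0,"ty":0,"tz":0.5,"jaw":1}]' | grep -E "pos|force"
python3 -m crank '[{"wx":0,"wy":0,"wz":0,"tx":0,"ty":0,"tz":1,"jaw":1},{"wx":0,"wy":0,"wz":0,"tx":0,"ty":0,"tz":0.5,"jaw":1}]'| grep -E "pos|force"
```

```text
ee_pos: [0.6422, -0.0202, 0.2496]
wrist_force: [-0.5, -1.1, -1.5]
ee_pos: [0.6422, -0.0201, 0.248]
wrist_force: [0.1, 0.6, -1.4]
```

```bash
python3 -m crank '[{"wx":0,"wy":0,"wz":0,"tx":0,"ty":0,"tz":1,"jaw":1},{"wx":0,"wy":0,"wz":0,"tx":0,"ty":0,"tz":1,"jaw":1},{"wx":0,"wy":0,"wz":0,"tx":0,"ty":0,"tz":0,"jaw":1}]' | grep -E "pos|force"
```

```text
ee_pos: [0.6422, -0.0201, 0.2459]
wrist_force: [0.6, -0.8, 0.4]
```

```bash
python3 -m crank '[{"wx":0,"wy":0,"wz":0,"tx":0,"ty":0,"tz":1,"jaw":1},{"wx":0,"wy":0,"wz":0,"tx":0,"ty":0,"tz":1,"jaw":1},{"wx":0,"wy":0,"wz":0,"tx":0,"ty":0,"tz":0,"jaw":1}]' | grep -E "pos|force"
```

```text
ee_pos: [0.6422, -0.0201, 0.2439]
wrist_force: [0.5, 0.7, -1.4]
```

```bash
python3 -m crank '[{"wx":0,"wy":0,"wz":0,"tx":0,"ty":0,"tz":1,"jaw":1},{"wx":0,"wy":0,"wz":0,"tx":0,"ty":0,"tz":1,"jaw":1},{"wx":0,"wy":0,"wz":0,"tx":0,"ty":0,"tz":0,"jaw":1}]' | grep -E "pos|force"
```

```text
ee_pos: [0.6422, -0.0201, 0.2419]
wrist_force: [0.1, 0.5, -0.9]
```

```bash
python3 -m crank '[{"wx":0,"wy":0,"wz":0,"tx":0,"ty":0,"tz":1,"jaw":1},{"wx":0,"wy":0,"wz":0,"tx":0,"ty":0,"tz":1,"jaw":1},{"wx":0,"wy":0,"wz":0,"tx":0,"ty":0,"tz":0,"jaw":1}]' | grep -E "pos|force"
```

```text
ee_pos: [0.6422, -0.0201, 0.2399]
wrist_force: [-0.1, 0.1, -0.6]
```

```bash
python3 -m crank '[{"wx":0,"wy":0,"wz":0,"tx":0,"ty":0,"tz":1,"jaw":1},{"wx":0,"wy":0,"wz":0,"tx":0,"ty":0,"tz":1,"jaw":1},{"wx":0,"wy":0,"wz":0,"tx":0,"ty":0,"tz":0,"jaw":1}]' | grep -E "pos|force"
```

```text
ee_pos: [0.6422, -0.0201, 0.2379]
wrist_force: [0.9, 1.1, -1.4]
```

```bash
python3 -m crank '[{"wx":0,"wy":0,"wz":0,"tx":0,"ty":0,"tz":1,"jaw":1},{"wx":0,"wy":0,"wz":0,"tx":0,"ty":0,"tz":1,"jaw":1},{"wx":0,"wy":0,"wz":0,"tx":0,"ty":0,"tz":0,"jaw":1}]' | grep -E "pos|force"
```

```text
ee_pos: [0.6422, -0.0201, 0.2359]
wrist_force: [0.5, 0.4, -0.8]
```

Depth about 16 mm, still free.

```bash
python3 -m crank '[{"wx":0,"wy":0,"wz":0,"tx":0,"ty":0,"tz":1,"jaw":1},{"wx":0,"wy":0,"wz":0,"tx":0,"ty":0,"tz":1,"jaw":1},{"wx":0,"wy":0,"wz":0,"tx":0,"ty":0,"tz":0,"jaw":1}]' | grep -E "pos|force"
```

```text
ee_pos: [0.6422, -0.0201, 0.2339]
wrist_force: [-0.2, -0.3, -0.9]
```

```bash
python3 -m crank '[{"wx":0,"wy":0,"wz":0,"tx":0,"ty":0,"tz":1,"jaw":1},{"wx":0,"wy":0,"wz":0,"tx":0,"ty":0,"tz":0.5,"jaw":1},{"wx":0,"wy":0,"wz":0,"tx":0,"ty":0,"tz":0,"jaw":1}]' | grep -E "pos|force"
```

```text
ee_pos: [0.6422, -0.0201, 0.2325]
wrist_force: [-0.8, -0.1, -0.4]
```

```bash
python3 -m crank '[{"wx":0,"wy":0,"wz":0,"tx":0,"ty":0,"tz":1,"jaw":1},{"wx":0,"wy":0,"wz":0,"tx":0,"ty":0,"tz":0,"jaw":1}]' | grep -E "pos|force"
```

```text
ee_pos: [0.6422, -0.0201, 0.2315]
wrist_force: [-0.4, 0.6, -0.7]
```

```bash
python3 -m crank '[{"wx":0,"wy":0,"wz":0,"tx":0,"ty":0,"tz":1,"jaw":1},{"wx":0,"wy":0,"wz":0,"tx":0,"ty":0,"tz":0,"jaw":1}]' | grep -E "pos|force"
```

```text
ee_pos: [0.6422, -0.0201, 0.2305]
wrist_force: [0.1, 0.1, -0.8]
```

```bash
python3 -m crank '[{"wx":0,"wy":0,"wz":0,"tx":0,"ty":0,"tz":1,"jaw":1},{"wx":0,"wy":0,"wz":0,"tx":0,"ty":0,"tz":0,"jaw":1}]' | grep -E "pos|force"
```

```text
ee_pos: [0.6422, -0.0201, 0.2295]
wrist_force: [0.3, 0.1, -0.1]
```

```bash
python3 -m crank '[{"wx":0,"wy":0,"wz":0,"tx":0,"ty":0,"tz":1,"jaw":1},{"wx":0,"wy":0,"wz":0,"tx":0,"ty":0,"tz":0,"jaw":1}]' | grep -E "pos|force"
```

```text
ee_pos: [0.6422, -0.0201, 0.2285]
wrist_force: [-0.2, 0.0, -0.4]
```

```bash
python3 -m crank '[{"wx":0,"wy":0,"wz":0,"tx":0,"ty":0,"tz":1,"jaw":1},{"wx":0,"wy":0,"wz":0,"tx":0,"ty":0,"tz":0,"jaw":1}]' | grep -E "pos|force"
```

```text
ee_pos: [0.6423, -0.0202, 0.2278]
wrist_force: [-0.1, -0.6, -0.6]
```

```bash
python3 -m crank '[{"wx":0,"wy":0,"wz":0,"tx":0,"ty":0,"tz":1,"jaw":1},{"wx":0,"wy":0,"wz":0,"tx":0,"ty":0,"tz":0,"jaw":1}]' | grep -E "pos|force"
```

```text
ee_pos: [0.6425, -0.0201, 0.2274]
wrist_force: [-0.7, 0.0, 3.8]
```

```bash
python3 -m crank '[{"wx":0,"wy":0,"wz":0,"tx":0,"ty":0,"tz":1,"jaw":1},{"wx":0,"wy":0,"wz":0,"tx":0,"ty":0,"tz":0,"jaw":1}]' | grep -E "pos|force"
```

```text
ee_pos: [0.6425, -0.0201, 0.2266]
wrist_force: [0.1, -0.1, 5.8]
```

```bash
python3 -m crank '[{"wx":0,"wy":0,"wz":0,"tx":0,"ty":0,"tz":1,"jaw":1},{"wx":0,"wy":0,"wz":0,"tx":0,"ty":0,"tz":0,"jaw":1}]' | grep -E "pos|force"
```

```text
ee_pos: [0.6426, -0.0201, 0.2259]
wrist_force: [-0.4, 0.8, 7.5]
```

```bash
python3 -m crank '[{"wx":0,"wy":0,"wz":0,"tx":0,"ty":0,"tz":0.7,"jaw":1},{"wx":0,"wy":0,"wz":0,"tx":0,"ty":0,"tz":0,"jaw":1}]' | grep -E "pos|force"
```

```text
ee_pos: [0.6427, -0.0201, 0.2254]
wrist_force: [-1.1, 0.7, 8.6]
```

```bash
python3 -m crank '[{"wx":0,"wy":0,"wz":0,"tx":0,"ty":0,"tz":0.6,"jaw":1},{"wx":0,"wy":0,"wz":0,"tx":0,"ty":0,"tz":0,"jaw":1}]' | grep -E "pos|force"
```

```text
ee_pos: [0.6427, -0.0201, 0.225]
wrist_force: [-1.8, 0.6, 9.7]
```

```bash
python3 -m crank '[{"wx":0,"wy":0,"wz":0,"tx":0,"ty":0,"tz":0.5,"jaw":1},{"wx":0,"wy":0,"wz":0,"tx":0,"ty":0,"tz":0,"jaw":1}]' | grep -E "pos|force"
```

```text
ee_pos: [0.6428, -0.0201, 0.2248]
wrist_force: [-1.3, 0.2, 10.8]
```

```bash
python3 -m crank '[{"wx":0,"wy":0,"wz":0,"tx":0,"ty":0,"tz":0.5,"jaw":1},{"wx":0,"wy":0,"wz":0,"tx":0,"ty":0,"tz":0,"jaw":1}]' | grep -E "pos|force"
```

```text
ee_pos: [0.6427, -0.02, 0.224]
wrist_force: [-0.9, 0.3, 9.0]
```

```bash
python3 - <<'E'
from h import *
from plant import r
d=r.get_image("scene");np.savez("pics/scene4.npz",**d);t=r.get_image("top");np.savez("pics/top4.npz",**t)
print(r.get_state()["wrist_force"])
cv2.imwrite("pics/z6.png",np.hstack([cv2.resize(d["image"][190:310,180:320],None,fx=3,fy=3),cv2.resize(t["image"][140:260,310:440],None,fx=3,fy=3)]))
E
```

```text
[-1.46958386  0.93181423  8.72600998]
```

View pics/z6.png

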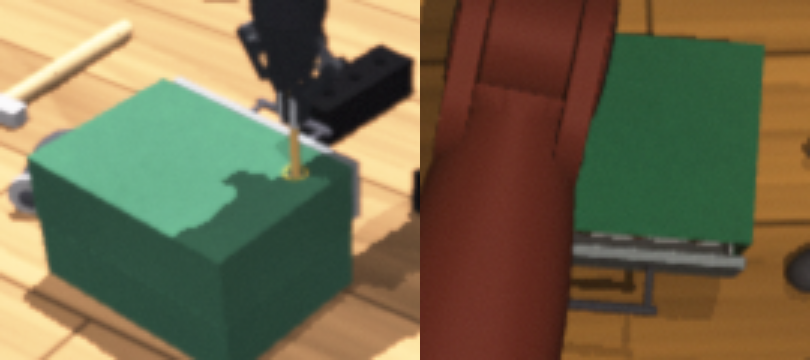

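```bash
python3 -m crank '[{"wx":0,"wy":0,"wz":0,"tx":0,"ty":0,"tz":-3,"jaw":1},{"wx":0,"wy":0,"wz":0,"tx":0,"ty":0,"tz":-8,"jaw":1},{"wx":0,"wy":0,"wz":0,"tx":0,"ty":0,"tz":-15,"jaw":1},{"wx":0,"wy":0,"wz":0,"tx":0,"ty":0,"tz":-20,"jaw":1},{"wx":0,"wy":0,"wz":0,"tx":0,"ty":0,"tz":-25,"jaw":1}]'
python3 - <<'E'
from h import *
plan([.5416,.2694,.285],80.2,12)
E
```

```text
time_s: 12.62
ee_pos: [0.6416, -0.02, 0.2929]
orientation: [0.743, 0.669, -0.001, -0.001]
wrist_force: [0.8, -0.4, -1.0]
grip_width: 0.087
t 12.62 pos [ 0.6416 -0.02    0.2929] rot deg [-0.16 -0.01  3.77] F [ 0.78 -0.42 -1.04] grip 0.087
rowrot [-0.0002 -0.      0.0055]
0 [ 23.1 -10.8   0.7]
1 [ 23.  -10.9   0.7]
2 [ 23.  -11.1   0.7]
3 [ 22.9 -11.2   0.7]
4 [ 22.9 -11.3   0.7]
5 [ 22.8 -11.4   0.7]
6 [ 22.7 -11.6   0.7]
7 [ 22.7 -11.7   0.7]
8 [ 22.6 -11.8   0.7]
9 [ 22.5 -11.9   0.7]
10 [ 22.5 -12.1   0.7]
11 [ 22.4 -12.2   0.7]
```

```bash
python3 -m crank '[{"wx":0,"wy":0,"wz":0.005,"tx":11.5,"ty":-5.4,"tz":0.6,"jaw":1},{"wx":0,"wy":0,"wz":0.0055,"tx":23,"ty":-10.9,"tz":0.6,"jaw":1},{"wx":0,"wy":0,"wz":0.0055,"tx":23,"ty":-11.1,"tz":0.6,"jaw":1},{"wx":0,"wy":0,"wz":0.0055,"tx":22.9,"ty":-11.2,"tz":0.6,"jaw":1},{"wx":0,"wy":0,"wz":0.0055,"tx":22.9,"ty":-11.3,"tz":0.6,"jaw":1}]'
python3 -m crank '[{"wx":0,"wy":0,"wz":0.0055,"tx":22.8,"ty":-11.4,"tz":0.6,"jaw":1},{"wx":0,"wy":0,"wz":0.0055,"tx":22.7,"ty":-11.6,"tz":0.6,"jaw":1},{"wx":0,"wy":0,"wz":0.0055,"tx":22.7,"ty":-11.7,"tz":0.6,"jaw":1},{"wx":0,"wy":0,"wz":0.0055,"tx":22.6,"ty":-11.8,"tz":0.6,"jaw":1},{"wx":0,"wy":0,"wz":0.0055,"tx":22.5,"ty":-11.9,"tz":0.6,"jaw":1}]'
python3 -m crank '[{"wx":0,"wy":0,"wz":0.0055,"tx":22.5,"ty":-12.1,"tz":0.6,"jaw":1},{"wx":0,"wy":0,"wz":0.0055,"tx":22.4,"ty":-12.2,"tz":0.6,"jaw":1},{"wx":0,"wy":0,"wz":0,"tx":11.2,"ty":-6,"tz":0,"jaw":1},{"wx":0,"wy":0,"wz":0,"tx":0,"ty":0,"tz":0,"jaw":1},{"wx":0,"wy":0,"wz":0,"tx":0,"ty":0,"tz":0,"jaw":1}]'
python3 -m crank '[{"wx":0,"wy":0,"wz":0,"tx":0,"ty":0,"tz":0,"jaw":1},{"wx":0,"wy":0,"wz":0,"tx":0,"ty":0,"tz":0,"jaw":1},{"wx":0,"wy":0,"wz":0,"tx":0,"ty":0,"tz":0,"jaw":1}]'
python3 - <<'E'
from h import *
plan([.5416,.2694,.165],80.2,5)
E
```

```text
time_s: 13.03
ee_pos: [0.6041, 0.0894, 0.2901]
orientation: [0.753, 0.659, -0.0, -0.0]
wrist_force: [0.3, 0.4, -0.8]
grip_width: 0.085
time_s: 13.45
ee_pos: [0.5623, 0.2101, 0.2871]
orientation: [0.761, 0.648, -0.0, -0.0]
wrist_force: [0.6, 0.7, -0.4]
grip_width: 0.083
time_s: 13.87
ee_pos: [0.5422, 0.2693, 0.286]
orientation: [0.764, 0.645, -0.0, 0.0]
wrist_force: [1.1, -0.8, -0.7]
grip_width: 0.087
time_s: 14.12
ee_pos: [0.5428, 0.2681, 0.2861]
orientation: [0.765, 0.644, -0.0, 0.0]
wrist_force: [-0.2, -0.4, -0.9]
grip_width: 0.085
t 14.12 pos [0.5428 0.2681 0.2861] rot deg [ 0.    0.01 -0.06] F [-0.16 -0.41 -0.89] grip 0.085
rowrot [ 0.      0.     -0.0002]
0 [ 0.2 -0.3 24.2]
1 [ 0.2 -0.3 24.2]
2 [ 0.2 -0.3 24.2]
3 [ 0.2 -0.3 24.2]
4 [ 0.2 -0.3 24.2]
```

```bash
python3 -m crank '[{"wx":0,"wy":0,"wz":0,"tx":0.7,"ty":-0.9,"tz":24,"jaw":1},{"wx":0,"wy":0,"wz":0,"tx":0.3,"ty":-0.5,"tz":30,"jaw":1},{"wx":0,"wy":0,"wz":0,"tx":0.2,"ty":0,"tz":30,"jaw":1},{"wx":0,"wy":0,"wz":0,"tx":0,"ty":0,"tz":24,"jaw":1},{"wx":0,"wy":0,"wz":0,"tx":0,"ty":0,"tz":12,"jaw":1}]'
python3 -m crank '[{"wx":0,"wy":0,"wz":0,"tx":0,"ty":0,"tz":0,"jaw":1},{"wx":0,"wy":0,"wz":0,"tx":0,"ty":0,"tz":0,"jaw":1},{"wx":0,"wy":0,"wz":0,"tx":0,"ty":0,"tz":0,"jaw":1},{"wx":0,"wy":0,"wz":0,"tx":0,"ty":0,"tz":0,"jaw":1}]'
python3 - <<'E'
from h import *
from plant import r
plan([.5416,.2695,.155],80.2,1)
d=r.get_image("scene");np.savez("pics/scene5.npz",**d)
cv2.imwrite("pics/z7.png",cv2.resize(d["image"][220:310,335:425],None,fx=6,fy=6))
E
```

```text
time_s: 14.53
ee_pos: [0.54, 0.2694, 0.1625]
orientation: [0.765, 0.644, -0.002, -0.001]
wrist_force: [-0.5, -0.8, -1.3]
grip_width: 0.085
time_s: 14.87
ee_pos: [0.5424, 0.2706, 0.1684]
orientation: [0.765, 0.644, 0.001, 0.001]
wrist_force: [0.8, -0.4, -0.5]
grip_width: 0.086
t 14.87 pos [0.5424 0.2706 0.1684] rot deg [ 0.16 -0.07  0.01] F [ 0.82 -0.38 -0.52] grip 0.086
rowrot [ 0.0028 -0.0011  0.0001]
0 [-1.3 -0.6 13.4]
```

View pics/z7.png

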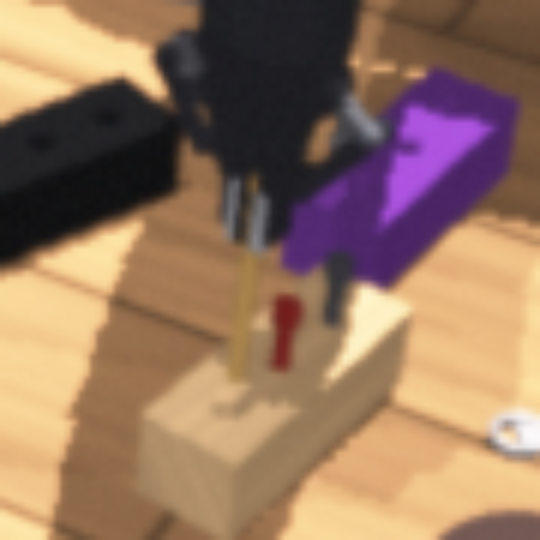

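```bash
python3 -m crank '[{"wx":0,"wy":0,"wz":0,"tx":-0.8,"ty":0,"tz":4,"jaw":1},{"wx":0,"wy":0,"wz":0,"tx":0,"ty":0,"tz":2,"jaw":1},{"wx":0,"wy":0,"wz":0,"tx":0,"ty":0,"tz":0,"jaw":1},{"wx":0,"wy":0,"wz":0,"tx":0,"ty":0,"tz":0,"jaw":1}]'
python3 - <<'E'
from h import *
plan([.5416,.2694,.145],80.2,1)
E
```

```text
time_s: 15.25
ee_pos: [0.541, 0.2697, 0.16]
orientation: [0.765, 0.644, -0.0, -0.0]
wrist_force: [0.5, -0.1, -0.3]
grip_width: 0.088
t 15.25 pos [0.541  0.2697 0.16  ] rot deg [-0.02  0.01  0.02] F [ 0.48 -0.13 -0.35] grip 0.088
rowrot [-0.0004  0.0002  0.0003]
0 [-0.1  0.7 15. ]
```

```bash
python3 -m crank '[{"wx":0,"wy":0,"wz":0,"tx":0,"ty":0.6,"tz":4,"jaw":1},{"wx":0,"wy":0,"wz":0,"tx":0,"ty":0,"tz":4,"jaw":1},{"wx":0,"wy":0,"wz":0,"tx":0,"ty":0,"tz":4,"jaw":1},{"wx":0,"wy":0,"wz":0,"tx":0,"ty":0,"tz":0,"jaw":1}]'
```

```text
time_s: 15.58
ee_pos: [0.5411, 0.2694, 0.1468]
orientation: [0.765, 0.644, -0.001, -0.0]
wrist_force: [-0.4, 0.2, -0.4]
grip_width: 0.083
```

```bash
python3 -m crank '[{"wx":0,"wy":0,"wz":0,"tx":0,"ty":0,"tz":3,"jaw":1},{"wx":0,"wy":0,"wz":0,"tx":0,"ty":0,"tz":3,"jaw":1},{"wx":0,"wy":0,"wz":0,"tx":0,"ty":0,"tz":0,"jaw":1}]'
```

```text
time_s: 15.83
ee_pos: [0.5414, 0.2695, 0.1414]
orientation: [0.765, 0.644, -0.0, -0.0]
wrist_force: [-0.4, 0.3, -1.2]
grip_width: 0.08
```

```bash
python3 -m crank '[{"wx":0,"wy":0,"wz":0,"tx":0,"ty":0,"tz":6,"jaw":1},{"wx":0,"wy":0,"wz":0,"tx":0,"ty":0,"tz":7,"jaw":1},{"wx":0,"wy":0,"wz":0,"tx":0,"ty":0,"tz":7,"jaw":1},{"wx":0,"wy":0,"wz":0,"tx":0,"ty":0,"tz":4,"jaw":1},{"wx":0,"wy":0,"wz":0,"tx":0,"ty":0,"tz":0,"jaw":1}]'
```

```text
time_s: 16.25
ee_pos: [0.5409, 0.2694, 0.1165]
orientation: [0.765, 0.644, -0.001, -0.0]
wrist_force: [-0.3, -0.5, -0.4]
grip_width: 0.083
```

```bash
python3 -m crank '[{"wx":0,"wy":0,"wz":0,"tx":0,"ty":0,"tz":3,"jaw":1},{"wx":0,"wy":0,"wz":0,"tx":0,"ty":0,"tz":3,"jaw":1},{"wx":0,"wy":0,"wz":0,"tx":0,"ty":0,"tz":0,"jaw":1},{"wx":0,"wy":0,"wz":0,"tx":0,"ty":0,"tz":0,"jaw":1}]'
```

```text
time_s: 16.58
ee_pos: [0.5416, 0.2695, 0.112]
orientation: [0.765, 0.644, -0.0, 0.0]
wrist_force: [-0.3, -1.6, -2.0]
grip_width: 0.081
```

```bash
python3 -m crank '[{"wx":0,"wy":0,"wz":0,"tx":0,"ty":0,"tz":1.5,"jaw":1},{"wx":0,"wy":0,"wz":0,"tx":0,"ty":0,"tz":0,"jaw":1},{"wx":0,"wy":0,"wz":0,"tx":0,"ty":0,"tz":0,"jaw":1}]'
```

```text
time_s: 16.83
ee_pos: [0.5418, 0.2695, 0.1107]
orientation: [0.765, 0.644, -0.0, 0.0]
wrist_force: [0.2, -1.3, -1.4]
grip_width: 0.083
```

```bash
python3 -m crank '[{"wx":0,"wy":0,"wz":0,"tx":0,"ty":0,"tz":1.2,"jaw":1},{"wx":0,"wy":0,"wz":0,"tx":0,"ty":0,"tz":1,"jaw":1},{"wx":0,"wy":0,"wz":0,"tx":0,"ty":0,"tz":0,"jaw":1}]'
```

```text
time_s: 17.08
ee_pos: [0.5417, 0.2695, 0.1083]
orientation: [0.765, 0.644, -0.0, 0.0]
wrist_force: [-0.4, -2.4, 0.3]
grip_width: 0.085
```

```bash
python3 -m crank '[{"wx":0,"wy":0,"wz":0,"tx":0,"ty":0,"tz":0.7,"jaw":1},{"wx":0,"wy":0,"wz":0,"tx":0,"ty":0,"tz":0,"jaw":1}]'
```

```text
time_s: 17.25
ee_pos: [0.5417, 0.2695, 0.1077]
orientation: [0.765, 0.644, -0.0, 0.0]
wrist_force: [-0.4, -3.2, 0.7]
grip_width: 0.085
```

```bash
python3 -m crank '[{"wx":0,"wy":0,"wz":0,"tx":0,"ty":0,"tz":0,"jaw":0.6},{"wx":0,"wy":0,"wz":0,"tx":0,"ty":0,"tz":0,"jaw":0.4},{"wx":0,"wy":0,"wz":0,"tx":0,"ty":0,"tz":0,"jaw":0.2},{"wx":0,"wy":0,"wz":0,"tx":0,"ty":0,"tz":0,"jaw":0},{"wx":0,"wy":0,"wz":0,"tx":0,"ty":0,"tz":0,"jaw":0}]' 40
python3 -m crank '[{"wx":0,"wy":0,"wz":0,"tx":0,"ty":0,"tz":-10,"jaw":0},{"wx":0,"wy":0,"wz":0,"tx":0,"ty":0,"tz":-25,"jaw":0},{"wx":0,"wy":0,"wz":0,"tx":0,"ty":0,"tz":-35,"jaw":0},{"wx":0,"wy":0,"wz":0,"tx":0,"ty":0,"tz":-35,"jaw":0},{"wx":0,"wy":0,"wz":0,"tx":0,"ty":0,"tz":-20,"jaw":0}]'
python3 - <<'E'
from h import *
from plant import r
d=r.get_image("scene");np.savez("pics/scene6.npz",**d);t=r.get_image("top");np.savez("pics/top6.npz",**t)
cv2.imwrite("pics/z8.png",np.hstack([cv2.resize(d["image"][200:310,335:435],None,fx=4,fy=4),cv2.resize(t["image"][140:250,320:420],None,fx=4,fy=4)]))
E
```

```text
time_s: 17.67
ee_pos: [0.5417, 0.2697, 0.1078]
orientation: [0.765, 0.644, 0.0, -0.0]
wrist_force: [-0.5, 0.9, 0.6]
grip_width: 0.498
time_s: 18.08
ee_pos: [0.5425, 0.2699, 0.2379]
orientation: [0.765, 0.644, 0.002, 0.001]
wrist_force: [1.5, -0.3, 1.2]
grip_width: 0.499
```

View pics/z8.png

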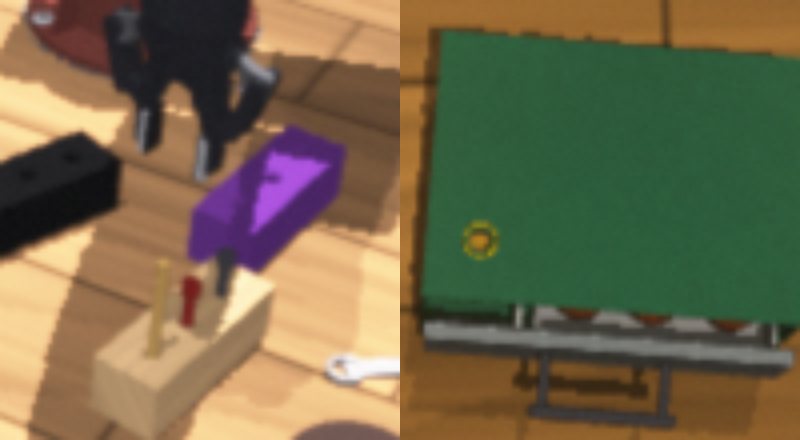

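```bash
python3 - <<'E'
from h import *
t=load("top",6);hs=cv2.cvtColor(t["image"],cv2.COLOR_BGR2HSV)
# bar: dark low-sat pixels
roi=t["image"][236:252,346:396].astype(int)
m=((roi.max(2)<110)&(roi.max(2)-roi.min(2)<35))
for v in range(m.shape[0]): print(v+236,''.join('#' if x else '.' for x in m[v]))
a=onz(t,352.5,242.5,.13);b=onz(t,388,245.75,.13);print(a,b,(a+b)/2,np.linalg.norm(a-b))
c=np.array([.6851,-.1240]);th=np.radians(-6.1)
for op in(0,.03,.09): print(op,c+np.array([np.cos(th),np.sin(th)])*(-.157-op))
E
```

```text
236 ........####........#.#................##.........
237 .........##............................##.........
238 ........###............................##.........
239 ........###............................##.........
240 ........###............................##.........
241 .......#####...........................##.........
242 ......###################.............###.........
243 ......###############################.###.........
244 .........##################################.......
245 ......................#####################.......
246 ....................................######........
247 ..................................................
248 ..................................................
249 ..................................................
250 ..................................................
251 ..................................................
[ 0.51757804 -0.05458943  0.13      ] [ 0.50499291 -0.15927916  0.13      ] [ 0.51128547 -0.1069343   0.13      ] 0.10544346151375143
0 [ 0.52898894 -0.10731654]
0.03 [ 0.4991588  -0.10412862]
0.09 [ 0.43949853 -0.09775277]
```

```bash
python3 - <<'E'
from h import *
for i in(0,6):
    t=load("top",i)
    g=t["image"][:,370].astype(int).max(1); print(i,list(g[205:252]))
a=cv2.resize(load("top",0)["image"][200:260,320:430],None,fx=6,fy=5);b=cv2.resize(load("top",6)["image"][200:260,320:430],None,fx=6,fy=5)
cv2.imwrite("pics/z9.png",np.vstack([a,b]))
E
```

```text
0 [np.int64(94), np.int64(94), np.int64(93), np.int64(96), np.int64(95), np.int64(96), np.int64(96), np.int64(96), np.int64(92), np.int64(93), np.int64(93), np.int64(90), np.int64(71), np.int64(84), np.int64(120), np.int64(125), np.int64(109), np.int64(55), np.int64(50), np.int64(50), np.int64(64), np.int64(94), np.int64(111), np.int64(112), np.int64(97), np.int64(60), np.int64(55), np.int64(78), np.int64(109), np.int64(113), np.int64(112), np.int64(94), np.int64(57), np.int64(59), np.int64(60), np.int64(90), np.int64(128), np.int64(132), np.int64(135), np.int64(136), np.int64(138), np.int64(137), np.int64(139), np.int64(143), np.int64(145), np.int64(147), np.int64(138)]
6 [np.int64(94), np.int64(94), np.int64(96), np.int64(96), np.int64(95), np.int64(94), np.int64(97), np.int64(94), np.int64(95), np.int64(93), np.int64(92), np.int64(91), np.int64(97), np.int64(124), np.int64(133), np.int64(113), np.int64(65), np.int64(62), np.int64(77), np.int64(109), np.int64(120), np.int64(124), np.int64(107), np.int64(53), np.int64(48), np.int64(59), np.int64(84), np.int64(109), np.int64(112), np.int64(95), np.int64(57), np.int64(55), np.int64(59), np.int64(82), np.int64(113), np.int64(109), np.int64(95), np.int64(65), np.int64(57), np.int64(65), np.int64(79), np.int64(119), np.int64(141), np.int64(144), np.int64(147), np.int64(149), np.int64(147)]
```

View pics/z9.png

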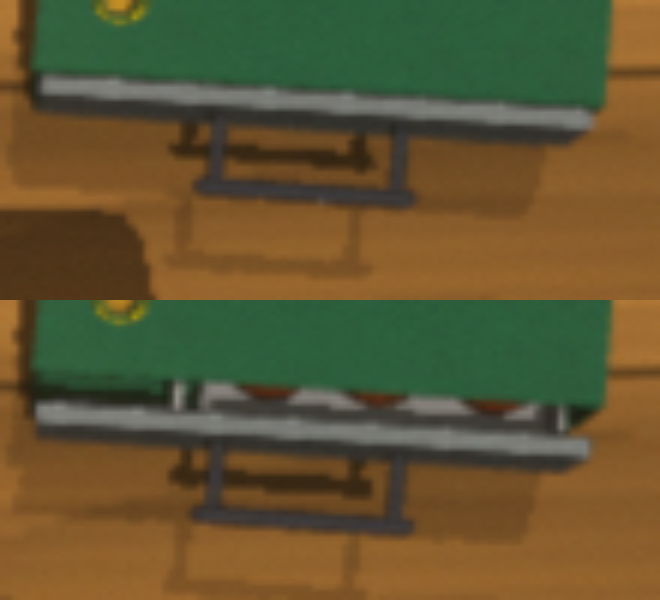

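```bash
python3 - <<'E'
from h import *
from plant import r
d=r.get_image("top");np.savez("pics/top7.npz",**d)
for i in(0,4,6,7):
    g=load("top",i)["image"][:,382].astype(int).max(1); print(i,g[212:254])
plan([.5111,-.1069,.2],83.9,1)
E
```

```text
0 [ 95  95  95  95  96  90  76  87 119 124 107  58  48  51  62  94 113 108
 103  96  88  82 111 117 107  80  57  60  63  95 133 137 139 137 138 141
 145 146 145 145 143 140]
4 [ 93  93  92  94  94  89  70  63  60  63  78 108 118 122 102  54  50  58
  80 106 108 111 109 105 109 117 117 113  99  65  58  61  69 107 137 141
 143 145 144 143 143 144]
6 [ 95  96  95  94  95  91  71  87  75  65  62  66  90 123 122 123 104  54
  50  62  88 113 116 112 109 107 104 107 110 111 101  69  59  63  75 113
 145 147 144 144 145 146]
7 [ 95  95  93  95  95  89  71  87  74  67  63  65  89 123 122 125 104  51
  50  60  87 111 115 111 107 108 106 107 111 110 101  68  59  61  72 115
 145 147 147 145 144 145]
t 18.23 pos [0.5428 0.2699 0.2357] rot deg [ 0.23 -0.1  -3.68] F [ 0.37 -0.48  0.52] grip 0.497
rowrot [ 0.0041 -0.0017 -0.0643]
0 [-376.8   32.6   35.1]
```

```bash
python3 - <<'E'
from h import *
plan([.5113,-.1062,.225],-6.1,14)
E
```

```text
t 18.23 pos [0.5428 0.2699 0.2357] rot deg [ 0.11 -0.26 86.32] F [ 0.37 -0.48  0.52] grip 0.497
rowrot [ 1.000e-04 -3.000e-04  1.076e-01]
0 [-26.9   2.3   0.7]
1 [-26.5   5.2   0.7]
2 [-25.7   8.    0.7]
3 [-24.7  10.7   0.7]
4 [-23.4  13.3   0.8]
5 [-21.9  15.8   0.8]
6 [-20.   18.    0.8]
7 [-18.   20.1   0.8]
8 [-15.7  21.9   0.8]
9 [-13.3  23.5   0.8]
10 [-10.7  24.8   0.8]
11 [-8.  25.8  0.8]
12 [-5.2 26.5  0.8]
13 [-2.3 26.9  0.8]
```

```bash
python3 -m crank '[{"wx":0,"wy":0,"wz":0.1076,"tx":-26.9,"ty":2.3,"tz":0,"jaw":0.25},{"wx":0,"wy":0,"wz":0.1076,"tx":-26.5,"ty":5.2,"tz":0,"jaw":0.25},{"wx":0,"wy":0,"wz":0.1076,"tx":-25.7,"ty":8,"tz":0,"jaw":0.25},{"wx":0,"wy":0,"wz":0.1076,"tx":-24.7,"ty":10.7,"tz":0,"jaw":0.25},{"wx":0,"wy":0,"wz":0.1076,"tx":-23.4,"ty":13.3,"tz":0,"jaw":0.25}]'
python3 -m crank '[{"wx":0,"wy":0,"wz":0.1076,"tx":-21.9,"ty":15.8,"tz":0,"jaw":0.25},{"wx":0,"wy":0,"wz":0.1076,"tx":-20,"ty":18,"tz":0,"jaw":0.25},{"wx":0,"wy":0,"wz":0.1076,"tx":-18,"ty":20.1,"tz":0,"jaw":0.25},{"wx":0,"wy":0,"wz":0.1076,"tx":-15.7,"ty":21.9,"tz":0,"jaw":0.25},{"wx":0,"wy":0,"wz":0.1076,"tx":-13.3,"ty":23.5,"tz":0,"jaw":0.25}]'
python3 -m crank '[{"wx":0,"wy":0,"wz":0.1076,"tx":-10.7,"ty":24.8,"tz":0,"jaw":0.25},{"wx":0,"wy":0,"wz":0.1076,"tx":-8,"ty":25.8,"tz":0,"jaw":0.25},{"wx":0,"wy":0,"wz":0.1076,"tx":-5.2,"ty":26.5,"tz":0,"jaw":0.25},{"wx":0,"wy":0,"wz":0.1076,"tx":-2.3,"ty":26.9,"tz":0,"jaw":0.25},{"wx":0,"wy":0,"wz":0,"tx":0,"ty":0,"tz":0,"jaw":0.25}]'
python3 -m crank '[{"wx":0,"wy":0,"wz":0,"tx":0,"ty":0,"tz":0,"jaw":0.25},{"wx":0,"wy":0,"wz":0,"tx":0,"ty":0,"tz":0,"jaw":0.25},{"wx":0,"wy":0,"wz":0,"tx":0,"ty":0,"tz":0,"jaw":0.25}]'
python3 - <<'E'
from h import *
plan([.5113,-.1062,.16],-6.1,3)
E
```

```text
time_s: 18.65
ee_pos: [0.5294, 0.1343, 0.2315]
orientation: [0.91, 0.416, -0.001, -0.0]
wrist_force: [0.2, -0.0, 0.2]
grip_width: 0.375
time_s: 19.07
ee_pos: [0.5182, -0.0001, 0.2317]
orientation: [0.987, 0.159, -0.001, -0.0]
wrist_force: [0.5, 0.3, 0.1]
grip_width: 0.377
time_s: 19.48
ee_pos: [0.5091, -0.1103, 0.2314]
orientation: [0.998, -0.058, -0.001, 0.0]
wrist_force: [0.2, 0.5, -0.4]
grip_width: 0.375
time_s: 19.73
ee_pos: [0.5099, -0.1057, 0.2324]
orientation: [0.999, -0.052, -0.0, -0.0]
wrist_force: [0.5, 0.3, 0.1]
grip_width: 0.372
t 19.73 pos [ 0.5099 -0.1057  0.2324] rot deg [-0.02  0.04  0.13] F [0.49 0.28 0.11] grip 0.372
rowrot [-0.0001  0.0002  0.0007]
0 [ 0.5  0.1 24.1]
1 [ 0.5  0.1 24.1]
2 [ 0.5  0.1 24.1]
```

```bash
python3 -m crank '[{"wx":0,"wy":0,"wz":0,"tx":1.4,"ty":0,"tz":22,"jaw":0.25},{"wx":0,"wy":0,"wz":0,"tx":0,"ty":0,"tz":26,"jaw":0.25},{"wx":0,"wy":0,"wz":0,"tx":0,"ty":0,"tz":20,"jaw":0.25},{"wx":0,"wy":0,"wz":0,"tx":0,"ty":0,"tz":0,"jaw":0.25},{"wx":0,"wy":0,"wz":0,"tx":0,"ty":0,"tz":0,"jaw":0.25}]'
python3 -m crank '[{"wx":0,"wy":0,"wz":0,"tx":0,"ty":0,"tz":0,"jaw":0.25},{"wx":0,"wy":0,"wz":0,"tx":0,"ty":0,"tz":0,"jaw":0.25},{"wx":0,"wy":0,"wz":0,"tx":0,"ty":0,"tz":0,"jaw":0.25}]'
python3 - <<'E'
from h import *
from plant import r
plan([.5113,-.1062,.112],-6.1,3)
d=r.get_image("scene");np.savez("pics/scene8.npz",**d)
cv2.imwrite("pics/z10.png",cv2.resize(d["image"][180:280,220:340],None,fx=6,fy=6))
E
```

```text
time_s: 20.15
ee_pos: [0.5108, -0.1057, 0.1643]
orientation: [0.999, -0.052, -0.001, -0.0]
wrist_force: [-0.6, -0.3, 0.6]
grip_width: 0.376
time_s: 20.4
ee_pos: [0.5121, -0.107, 0.1664]
orientation: [0.999, -0.053, 0.001, 0.0]
wrist_force: [0.0, 0.8, 0.1]
grip_width: 0.377
t 20.4 pos [ 0.5121 -0.107   0.1664] rot deg [ 0.05 -0.12  0.02] F [0.04 0.83 0.07] grip 0.377
rowrot [ 0.0003 -0.0007  0.0001]
0 [-0.3 -0.3 18.1]
1 [-0.3 -0.3 18.1]
2 [-0.3 -0.3 18.1]
```

View pics/z10.png

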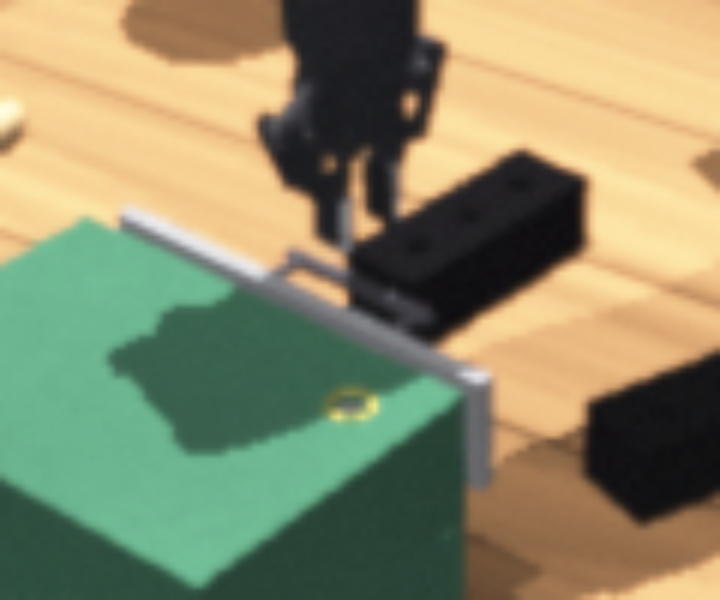

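```bash
python3 -m crank '[{"wx":0,"wy":0,"wz":0,"tx":0,"ty":0,"tz":8,"jaw":0.25},{"wx":0,"wy":0,"wz":0,"tx":0,"ty":0,"tz":10,"jaw":0.25},{"wx":0,"wy":0,"wz":0,"tx":0,"ty":0,"tz":10,"jaw":0.25},{"wx":0,"wy":0,"wz":0,"tx":0,"ty":0,"tz":0,"jaw":0.25}]'
python3 -m crank '[{"wx":0,"wy":0,"wz":0,"tx":0,"ty":0,"tz":8,"jaw":0.25},{"wx":0,"wy":0,"wz":0,"tx":0,"ty":0,"tz":8,"jaw":0.25},{"wx":0,"wy":0,"wz":0,"tx":0,"ty":0,"tz":7,"jaw":0.25},{"wx":0,"wy":0,"wz":0,"tx":0,"ty":0,"tz":0,"jaw":0.25},{"wx":0,"wy":0,"wz":0,"tx":0,"ty":0,"tz":0,"jaw":0.25}]'
python3 -m crank '[{"wx":0,"wy":0,"wz":0,"tx":0,"ty":0,"tz":0,"jaw":0.5},{"wx":0,"wy":0,"wz":0,"tx":0,"ty":0,"tz":0,"jaw":0.6},{"wx":0,"wy":0,"wz":0,"tx":0,"ty":0,"tz":0,"jaw":0.6}]' 30
```

```text
time_s: 20.78
ee_pos: [0.51, -0.1062, 0.1337]
orientation: [0.999, -0.053, -0.002, -0.001]
wrist_force: [-1.3, 0.4, -1.1]
grip_width: 0.375
time_s: 21.2
ee_pos: [0.511, -0.1067, 0.1133]
orientation: [0.999, -0.053, -0.0, -0.0]
wrist_force: [0.3, -0.6, 0.8]
grip_width: 0.377
time_s: 21.45
ee_pos: [0.5117, -0.107, 0.1143]
orientation: [0.999, -0.053, 0.0, 0.0]
wrist_force: [-0.1, -0.4, 0.5]
grip_width: 0.197
```

```bash
python3 -m crank '[{"wx":0,"wy":0,"wz":0,"tx":-2,"ty":0,"tz":0,"jaw":0.6},{"wx":0,"wy":0,"wz":0,"tx":-3,"ty":0,"tz":0,"jaw":0.6},{"wx":0,"wy":0,"wz":0,"tx":-5,"ty":0,"tz":0,"jaw":0.6},{"wx":0,"wy":0,"wz":0,"tx":-5,"ty":0,"tz":0,"jaw":0.6},{"wx":0,"wy":0,"wz":0,"tx":-5,"ty":0,"tz":0,"jaw":0.6}]'
```

```text
time_s: 21.87
ee_pos: [0.4914, -0.1048, 0.114]
orientation: [0.999, -0.053, 0.001, 0.0]
wrist_force: [4.4, -0.1, -0.4]
grip_width: 0.201
```

```bash
python3 -m crank '[{"wx":0,"wy":0,"wz":0,"tx":-5,"ty":0,"tz":0,"jaw":0.6},{"wx":0,"wy":0,"wz":0,"tx":-5,"ty":0,"tz":0,"jaw":0.6},{"wx":0,"wy":0,"wz":0,"tx":-5,"ty":0,"tz":0,"jaw":0.6},{"wx":0,"wy":0,"wz":0,"tx":-5,"ty":0,"tz":0,"jaw":0.6},{"wx":0,"wy":0,"wz":0,"tx":-5,"ty":0,"tz":0,"jaw":0.6}]'
```

```text
time_s: 22.28
ee_pos: [0.4663, -0.1021, 0.114]
orientation: [0.999, -0.053, 0.0, 0.0]
wrist_force: [4.2, -0.7, 1.2]
grip_width: 0.2
```

```bash
python3 -m crank '[{"wx":0,"wy":0,"wz":0,"tx":-5,"ty":0,"tz":0,"jaw":0.6},{"wx":0,"wy":0,"wz":0,"tx":-5,"ty":0,"tz":0,"jaw":0.6},{"wx":0,"wy":0,"wz":0,"tx":-4,"ty":0,"tz":0,"jaw":0.6},{"wx":0,"wy":0,"wz":0,"tx":-3,"ty":0,"tz":0,"jaw":0.6},{"wx":0,"wy":0,"wz":0,"tx":-2,"ty":0,"tz":0,"jaw":0.6}]'
```

```text
time_s: 22.7
ee_pos: [0.4472, -0.1, 0.1138]
orientation: [0.999, -0.053, -0.0, 0.0]
wrist_force: [2.8, -1.4, 2.0]
grip_width: 0.198
```

```bash
python3 -m crank '[{"wx":0,"wy":0,"wz":0,"tx":-1,"ty":0,"tz":0,"jaw":0.6},{"wx":0,"wy":0,"wz":0,"tx":-1,"ty":0,"tz":0,"jaw":0.6},{"wx":0,"wy":0,"wz":0,"tx":-1,"ty":0,"tz":0,"jaw":0.6}]'
```

```text
time_s: 22.95
ee_pos: [0.4445, -0.0996, 0.1136]
orientation: [0.999, -0.053, -0.0, -0.0]
wrist_force: [1.5, -0.7, 1.3]
grip_width: 0.201
```

```bash
python3 -m crank '[{"wx":0,"wy":0,"wz":0,"tx":-1,"ty":0,"tz":0,"jaw":0.6},{"wx":0,"wy":0,"wz":0,"tx":-1,"ty":0,"tz":0,"jaw":0.6}]'
```

```text
time_s: 23.12
ee_pos: [0.4426, -0.0995, 0.1137]
orientation: [0.999, -0.053, -0.0, -0.0]
wrist_force: [2.1, 0.3, 1.0]
grip_width: 0.198
```

```bash
python3 -m crank '[{"wx":0,"wy":0,"wz":0,"tx":-1,"ty":0,"tz":0,"jaw":0.6},{"wx":0,"wy":0,"wz":0,"tx":-1,"ty":0,"tz":0,"jaw":0.6}]'|grep -E "pos|force"
```

```text
ee_pos: [0.4406, -0.0992, 0.1136]
wrist_force: [2.6, -0.1, -0.2]
```

```bash
python3 -m crank '[{"wx":0,"wy":0,"wz":0,"tx":-1,"ty":0,"tz":0,"jaw":0.6},{"wx":0,"wy":0,"wz":0,"tx":-1,"ty":0,"tz":0,"jaw":0.6}]'|grep -E "pos|force"
```

```text
ee_pos: [0.4386, -0.099, 0.1137]
wrist_force: [2.0, -0.8, 0.1]
```

```bash
python3 -m crank '[{"wx":0,"wy":0,"wz":0,"tx":-1,"ty":0,"tz":0,"jaw":0.6},{"wx":0,"wy":0,"wz":0,"tx":-0.5,"ty":0,"tz":0,"jaw":0.6}]'|grep -E "pos|force"
```

```text
ee_pos: [0.4371, -0.0989, 0.1137]
wrist_force: [2.1, 0.1, -0.7]
```

```bash
python3 -m crank '[{"wx":0,"wy":0,"wz":0,"tx":-1,"ty":0,"tz":0,"jaw":0.6},{"wx":0,"wy":0,"wz":0,"tx":0,"ty":0,"tz":0,"jaw":0.6}]'|grep -E "pos|force"
```

```text
ee_pos: [0.4369, -0.0989, 0.1137]
wrist_force: [6.9, -0.1, -3.3]
```

```bash
python3 -m crank '[{"wx":0,"wy":0,"wz":0,"tx":-1,"ty":0,"tz":0,"jaw":0.6},{"wx":0,"wy":0,"wz":0,"tx":0,"ty":0,"tz":0,"jaw":0.6}]'|grep -E "pos|force"
```

```text
ee_pos: [0.4368, -0.0989, 0.1138]
wrist_force: [12.4, -0.8, -6.3]
```

```bash
python3 -m crank '[{"wx":0,"wy":0,"wz":0,"tx":-1,"ty":0,"tz":0,"jaw":0.6},{"wx":0,"wy":0,"wz":0,"tx":0,"ty":0,"tz":0,"jaw":0.6}]'|grep -E "pos|force"
```

```text
ee_pos: [0.4367, -0.0989, 0.1138]
wrist_force: [18.8, -0.9, -9.4]
```

```bash
python3 -m crank '[{"wx":0,"wy":0,"wz":0,"tx":3,"ty":0,"tz":0,"jaw":0.6},{"wx":0,"wy":0,"wz":0,"tx":1.5,"ty":0,"tz":0,"jaw":0.5}]'
python3 -m crank '[{"wx":0,"wy":0,"wz":0,"tx":1,"ty":0,"tz":0,"jaw":0.4},{"wx":0,"wy":0,"wz":0,"tx":0.5,"ty":0,"tz":0,"jaw":0.3},{"wx":0,"wy":0,"wz":0,"tx":0,"ty":0,"tz":0,"jaw":0.25},{"wx":0,"wy":0,"wz":0,"tx":0,"ty":0,"tz":0,"jaw":0.25}]'
```

```text
time_s: 24.28
ee_pos: [0.4386, -0.099, 0.1137]
orientation: [0.999, -0.053, -0.0, -0.0]
wrist_force: [-1.4, -0.5, 0.8]
grip_width: 0.25
time_s: 24.62
ee_pos: [0.4401, -0.0992, 0.1137]
orientation: [0.999, -0.053, -0.0, 0.0]
wrist_force: [0.4, 0.2, -0.3]
grip_width: 0.373
```

Now straight up, then aside for a clear look.

```bash
python3 -m crank '[{"wx":0,"wy":0,"wz":0,"tx":0,"ty":0,"tz":-10,"jaw":0.25},{"wx":0,"wy":0,"wz":0,"tx":0,"ty":0,"tz":-20,"jaw":0.25},{"wx":0,"wy":0,"wz":0,"tx":0,"ty":0,"tz":-30,"jaw":0.25},{"wx":0,"wy":0,"wz":0,"tx":0,"ty":0,"tz":-30,"jaw":0.25},{"wx":0,"wy":0,"wz":0,"tx":0,"ty":0,"tz":-20,"jaw":0.25}]'
python3 -m crank '[{"wx":0,"wy":0,"wz":0,"tx":0,"ty":25,"tz":0,"jaw":0.25},{"wx":0,"wy":0,"wz":0,"tx":0,"ty":35,"tz":0,"jaw":0.25},{"wx":0,"wy":0,"wz":0,"tx":0,"ty":35,"tz":0,"jaw":0.25},{"wx":0,"wy":0,"wz":0,"tx":0,"ty":35,"tz":0,"jaw":0.25},{"wx":0,"wy":0,"wz":0,"tx":0,"ty":35,"tz":0,"jaw":0.25}]'
python3 -m crank '[{"wx":0,"wy":0,"wz":0,"tx":0,"ty":35,"tz":0,"jaw":0.25},{"wx":0,"wy":0,"wz":0,"tx":0,"ty":20,"tz":0,"jaw":0.25},{"wx":0,"wy":0,"wz":0,"tx":0,"ty":0,"tz":0,"jaw":0.25},{"wx":0,"wy":0,"wz":0,"tx":0,"ty":0,"tz":0,"jaw":0.25}]'
python3 - <<'E'
from h import *
from plant import r
d=r.get_image("scene");np.savez("pics/scene9.npz",**d);t=r.get_image("top");np.savez("pics/top9.npz",**t)
cv2.imwrite("pics/s9.png",d["image"]);cv2.imwrite("pics/t9.png",t["image"])
g=t["image"][:,382].astype(int).max(1);print(g[230:290])
print(proj(t,[.4395,-.0978,.13]))
E
```

```text
time_s: 25.03
ee_pos: [0.4406, -0.0995, 0.2274]
orientation: [0.999, -0.053, 0.001, 0.001]
wrist_force: [0.2, -0.4, 0.2]
grip_width: 0.373
time_s: 25.45
ee_pos: [0.4223, -0.2649, 0.2248]
orientation: [0.999, -0.053, 0.0, 0.0]
wrist_force: [-0.0, 0.1, 0.0]
grip_width: 0.373
time_s: 25.78
ee_pos: [0.4165, -0.3187, 0.2242]
orientation: [0.999, -0.054, -0.0, -0.0]
wrist_force: [-0.3, -0.1, -0.1]
grip_width: 0.369
[127 124 109  63  31  30  28  28  42  62  72  72  72  64  55  69  93 100
  90  77  70  70  64  50  40  46  55  59  60  59  65  68  59  56  49  48
  52  46  38  38  39  52  60  53  66  84  91  87  86  87  89  80  55  26
  26  27  30  30  32  31]
[368.03254257 268.39590903]
```

View pics/s9.png

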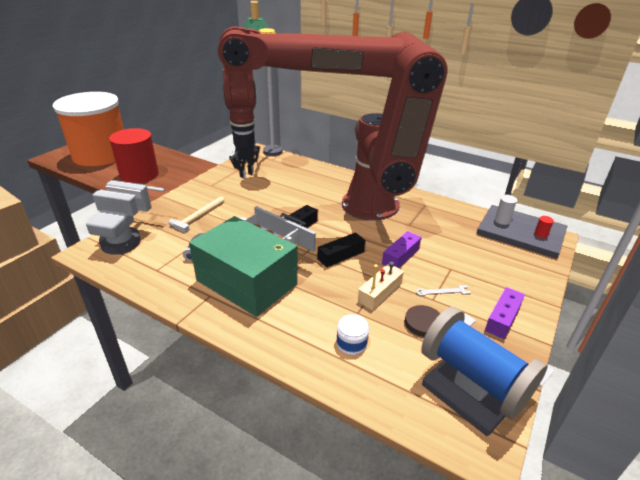

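View pics/t9.png

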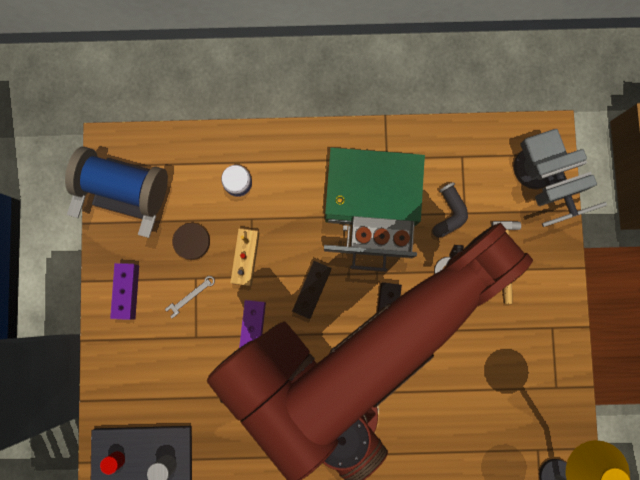

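```bash
python3 - <<'E'
from h import *
f=lambda n,i,b:cv2.resize(load(n,i)["image"][b[0]:b[1],b[2]:b[3]],None,fx=5,fy=5)
A=(255,310,350,410);B=(225,280,220,280)
cv2.imwrite("pics/z11.png",np.vstack([np.hstack([f("scene",0,A),f("top",0,B)]),np.hstack([f("scene",9,A),f("top",9,B)])]))
t=load("top",9);cv2.imwrite("pics/z12.png",cv2.resize(t["image"][200:290,310:430],None,fx=6,fy=6))
E
```

```text
(no output)
```

View pics/z11.png

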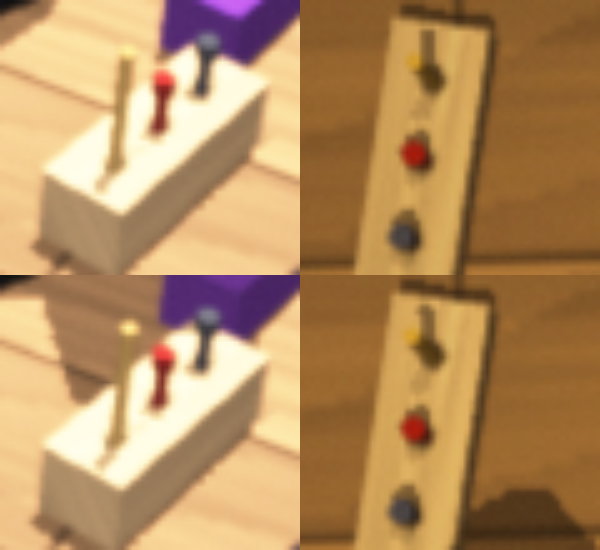

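View pics/z12.png

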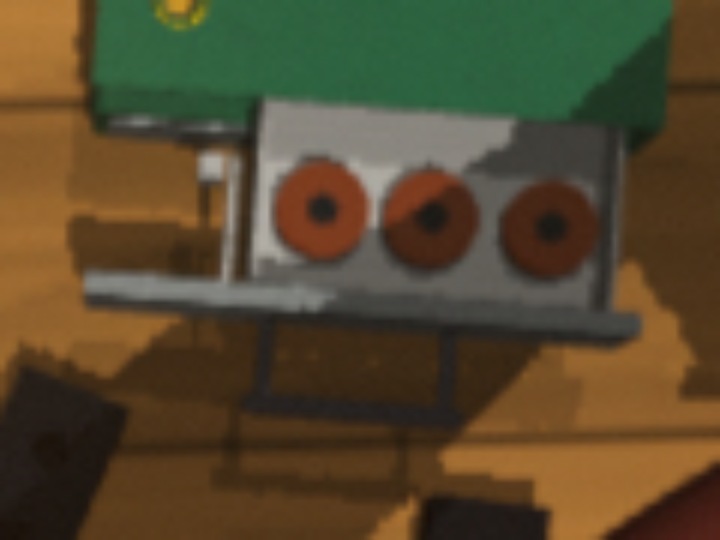

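```bash
python3 -c "
from plant import r
print(r.job_done())"
```

```text
the job is handed in; nothing more can be done
None
```

The drawer is out to its stop and the dowel is back in its own hole in the block. I handed the job in at about 26 s with the gripper empty and clear of everything.

- **Catch:** the dowel met the striker about 25 mm below the cabinet's top. The catch let go at a reading of about 11 N (about 12 N after allowing for the no-load offset), and the pictures then showed the drawer ajar.
- **Dowel:** I stood it back before pulling the drawer. The before and after pictures show it at the same place and height, with both punches unmoved.
- **Drawer:** I pulled it by the handle with the fingers loosely around the bar. It stopped where expected, and the last top picture puts the bar at (368, 268) px, against (368.0, 268.4) predicted for 90 mm open.

Two readings were less clean:

- **Ajar distance:** after letting go, the drawer measured about 17 mm open, not the stated 30 mm, and it was standing still. I found no cause, and it then slid freely at 2–4 N.
- **Force at the stop:** my last 1 mm step took the reading to about 21 N, just under the 22 N limit. I backed off at once, but a short peak between readings can't be ruled out.

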